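# Stack the square cups upside down on the cork mat

## Task

The guests have gone: put the square blue cups away by turning each one upside down and nesting them all in a single stack, mouths down, on the cork mat. Just let each cup settle over the one below, straight and without pressing, so that they do not jam, and leave everything else on the side table where it is.

Things in the scene. Friction and masses are not known exactly. Their poses are not given: they have to be found in the camera images.
- cup1_center (a point): square tapered matte blue stoneware cup, no handle, 80 mm tall, 68 mm wide at the rim, 52 mm at the foot (outside), walls 3 mm, floor 4 mm, 150 g; may be absent. Point: on its axis, half-way up. z: from foot to mouth (up while it stands upright); x, y square to its sides. A cup lies still on any side, its axis then rising 0.1 rad towards the mouth
- cup2_center (a point): square tapered matte blue stoneware cup, no handle, 80 mm tall, 68 mm wide at the rim, 52 mm at the foot (outside), walls 3 mm, floor 4 mm, 150 g; may be absent. Point: on its axis, half-way up. z: from foot to mouth (up while it stands upright); x, y square to its sides. Set loosely over another, both mouth down, a cup rests on the taper, its centre about 30 mm above the other's; any quarter turn fits
- cup3_center (a point): square tapered matte blue stoneware cup, no handle, 80 mm tall, 68 mm wide at the rim, 52 mm at the foot (outside), walls 3 mm, floor 4 mm, 150 g; may be absent. Point: on its axis, half-way up. z: from foot to mouth (up while it stands upright); x, y square to its sides. 
- cup4_center (a point): square tapered matte blue stoneware cup, no handle, 80 mm tall, 68 mm wide at the rim, 52 mm at the foot (outside), walls 3 mm, floor 4 mm, 150 g; may be absent. Point: on its axis, half-way up. z: from foot to mouth (up while it stands upright); x, y square to its sides. 
- mat_top (a point): square cork mat, 200 x 200 mm, 4 mm thick, fixed to the table; point: centre of its upper face, x and y along its edges
- jar: empty glass jar with an aluminium lid, 74 mm across, 115 mm tall; origin: centre of its underside; a bystander
- bowl: round wooden bowl, 130 mm across, 50 mm tall; origin: centre of its underside; a bystander
- remote: white remote control lying flat, 155 x 42 x 18 mm, long along its x; origin: centre of its underside; a bystander
- opener: flat steel bottle opener lying flat, 130 x 36 x 6 mm, long along its x; origin: centre of its underside; a bystander
- candle: amber glass candle holder, 76 mm across, 60 mm tall; origin: centre of its underside; a bystander
Mind the look-alikes: they are no part of the job. Leave any purple look-alike of the part that bears cup1_center alone.

How it is judged:
By the outcome, as a careful person would: the job done as asked, in the order asked, and still so for the second after the job is handed in, with the robot touching nothing.
Of cup1, cup2, cup3, cup4 only 3 to 4 are there at a start; the rules pass over those that are not, and their reading is None.
At some moment in a run one of cup1, cup2, cup3, cup4 may be knocked a few centimetres aside while the robot is not near it.
It also fails if it takes over 210 s, if anything falls off the work surface, if the arm or the gripper's body presses on something with over 40 N, if the wrist force passes 120 N, or if a joint passes its speed limit or range.

## Robot

A 6-joint arm with a two-finger parallel gripper is mounted at the origin on the work surface. World frame = base frame: x ahead of the robot, y to its left, z up, the work surface at z = 0. Lengths are in m, angles in rad, forces in N, time in s.
With the tool pointing down it reaches from about 0.425 to 0.95 m from the base axis. Payload 3.5 kg.
Tool frame: the origin (TCP) lies midway between the tips of the shut fingers; the grasp point (between the pads) lies ctrl.grasp_offset behind it (ctrl.grasp_offset is the distance from the TCP to the grasp point, in m); x points along the fingers, y is the direction in which the jaws open and shut, and the axes are right-handed (so a half turn about x gives the same grasp; the last joint's range is limited). The gripper opens to 85 mm and grips with 20 to 120 N. Pads are 22 mm wide; open, the fingers measure 114 mm over their backs; the gripper's body (76 mm by 85 mm) begins 54 mm behind the grasp point. The pads swing forward as they close: fully open they stand 13 mm farther back than shut.
Start: joints at [1.151, 0.286, 1.577, -0, 1.279, -0.15], TCP at [0.18, 0.651, 0.201] pointing down, gripper open.
Joint ranges: [-2.77, 2.77], [-0.9, 2.22], [0.21, 2.48], [-1.53, 4.67], [0.24, 2.81], [-2.84, 2.84]. Speed limits (rad/s): [2.79, 2.79, 3.14, 3.14, 3.14, 3.14].

## Interface

Orientations are given as a unit quaternion [x, y, z, w].
In Python, from plant import readout, read_camera, sign_off, ctrl gives the robot as it stands.
- The arm moves only by the tool drive_tool, never from a script. Its argument "steps" is a list of rows, each a list of 5 numbers: the shift along the tool's x, y, z in cm, then the turn about the tool's x in degrees, then the opening, from 0 (shut) to 1 (fully open). A call has 1 to 10 rows; each row shifts and turns the commanded pose from where the row before left it, along the tool's axes as they then stand; what a row does not reach is not made up. A row lasts 1/10 s, in which the tool goes at most 50 mm and 8.59 degrees, less where a joint would pass 70% of its speed; a pose out of reach is approached as far as the arm can. A call is refused whole if a number of a shift passes 5 or a number of a turn 8.59, either way. A call with a gripper value outside its range is refused whole. The fingers move at their own pace and stop on an object; "force" is the grip in N (left out, the last holds). Time passes only in rows, so rows that do not move let the fingers close. It gives the time, the measured TCP pose, the force and the opening at its end, in the units of the state.
- readout.get_state(): the state, without advancing time (a new reading comes with each control period).
- read_camera(name): name is "side" or "top" or "wrist"; returns a dict with "frame" (384x512x3 uint8, red, green, blue), "vertical_fov" (degrees; the focal length in pixels is half the picture's height over the tangent of half this angle, whatever the lens; pixels are square), "cx", "cy" (the principal point, pixels), "eye" and "orientation" of the camera in the world. Camera axes: x right, y up, looking along -z (the intrinsics and any distortion apply to the point x, -y, -z); pixel columns grow to the right and rows downward; lengths in m; the calibration is good to about 2 mm. A picture is of the moment at which its call begins. There is no depth.
- sign_off(): hands the job in, once; it reports no verdict.
The state is a dict: "time": time; "qpos": joint angles; "dq": joint speeds; "joint_efforts": joint torques, N m; "eef_pos": TCP position; "tcp_rot": TCP orientation; "contact_force": force on the tool from outside, world axes, zero at the start; "wrist_torque": the same for the moment, N m; "opening": opening from 0.0 (shut) to 1.0 (fully open).
Only numpy, scipy, OpenCV 4.12 (cv2) and the standard library are available. Lean on these libraries where they do the work, as an engineer would, in place of code of your own. Each camera call takes 0.05 s, during which the arm holds its last target. There are 200 camera calls.

## Working session

There is one attempt and no reset: what is moved stays moved. The work goes in short steps, Python scripts to look and compute and a tool call to move; the robot and the scene stay as the last step left them, time stands still between calls to the robot, and variables do not carry over. Pictures are saved under pics/ and viewed, about 12 in all and at most 16, crops included, and the job is handed in when it is done.

Besides the shell and the picture viewer there is one more tool, called after "Call:" by a JSON object that holds its "name" and its "arguments", one argument or row to a line. drive_tool: Moves the arm, as the interface text tells. Its arguments: {"type":"object","properties":{"steps":{"type":"array","items":{"type":"array","items":{"type":"number"}}},"force":{"type":"number"}},"required":["steps"]}

```bash
ls; mkdir -p pics; cat > h.py <<'E'
import numpy as np, cv2
from scipy.spatial.transform import Rotation as R
from plant import readout, read_camera, ctrl
def cam(name,save=None,scale=1):
    c=read_camera(name)
    if save: cv2.imwrite('pics/'+save,cv2.resize(c['frame'][:,:,::-1],None,fx=scale,fy=scale))
    return c
def ray(c,u,v):
    f=192/np.tan(np.radians(c['vertical_fov'])/2)
    d=np.array([(u-c['cx'])/f,-(v-c['cy'])/f,-1.])
    return np.array(c['eye']),R.from_quat(c['orientation']).apply(d)
def plane(c,u,v,z):
    e,d=ray(c,u,v); return e+d*(z-e[2])/d[2]
def proj(c,p):
    f=192/np.tan(np.radians(c['vertical_fov'])/2)
    q=R.from_quat(c['orientation']).inv().apply(np.array(p)-c['eye'])
    return c['cx']+f*q[0]/-q[2], c['cy']-f*q[1]/-q[2]
E
python3 - <<'E'
from h import *
for n in('side','top','wrist'):
    c=cam(n,n+'0.png',1.5); print(n,{k:c[k] for k in c if k!='frame'})
print(readout.get_state(),ctrl.grasp_offset)
E
```

```text
pics
side {'vertical_fov': 52.00177714902684, 'cx': 258.5680092566839, 'cy': 194.554379813418, 'eye': array([ 0.43357744, -0.84055948,  0.77150844]), 'orientation': array([ 0.42181216, -0.026957  , -0.04002437,  0.90539818])}
top {'vertical_fov': 42.95205839081576, 'cx': 262.1109920251713, 'cy': 191.43764964893992, 'eye': array([ 4.21558542e-01, -3.70633720e-04,  1.36772169e+00]), 'orientation': array([ 0.02524153, -0.03117487, -0.69767299,  0.71529252])}
wrist {'vertical_fov': 58.5937761017529, 'cx': 253.98806601354087, 'cy': 193.4690948877631, 'eye': array([0.09979767, 0.67284994, 0.37231788]), 'orientation': array([-0.13071009, -0.0977477 ,  0.59784162,  0.78482205])}
{'time': 0.15, 'qpos': array([ 1.15098324e+00,  2.87002235e-01,  1.57785894e+00, -1.55348297e-05,
        1.27857200e+00, -1.50000974e-01]), 'dq': array([ 2.05999894e-03, -1.39329562e-03, -6.42458784e-03,  6.98348930e-05,
        1.16433841e-03,  1.09365029e-03]), 'joint_efforts': array([ 1.00999499e-03, -4.06604433e+01, -2.93141127e+01, -1.63500877e-04,
        3.93304828e-03,  6.63180977e-07]), 'eef_pos': array([0.17966395, 0.65006218, 0.20012839]), 'tcp_rot': array([ 0.09447632,  0.70085976, -0.09572825,  0.70050405]), 'contact_force': array([ 0.07493931, -0.16566328,  0.28253507]), 'wrist_torque': array([ 0.06589064, -0.05632031,  0.01837891]), 'opening': 1.002620981689767} 0.0187
```

View pics/top0.png

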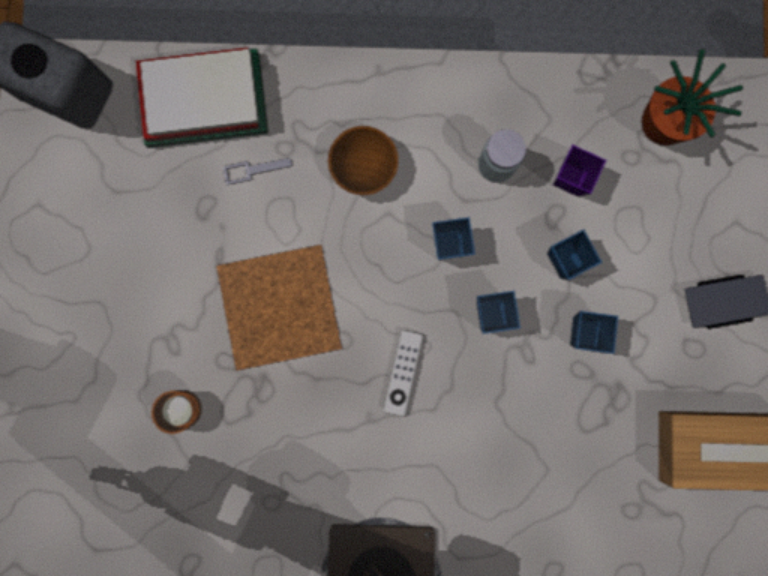

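View pics/side0.png

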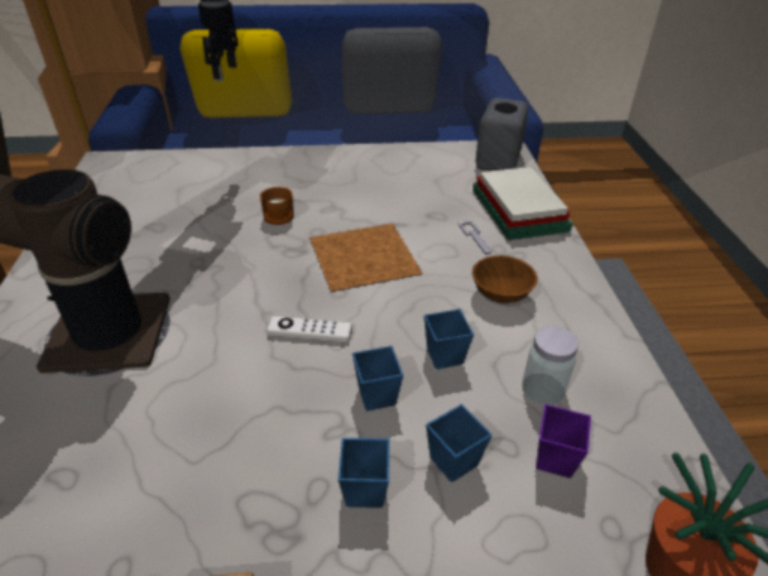

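Four blue cups stand upright (top view, 1.5x px: 453,238; 498,312; 575,255; 595,332). The purple look-alike is at 580,170 and the mat at 280,307. The tool always points down, so each flip has to be topple, grip the foot end, then let it swing or roll. First I measure from two views.

```bash
cat >> h.py <<'E'
def blobs(c,lo=(98,90,25),hi=(116,255,255),amin=250):
    h=cv2.cvtColor(c['frame'],cv2.COLOR_RGB2HSV)
    m=cv2.morphologyEx(cv2.inRange(h,lo,hi),cv2.MORPH_OPEN,np.ones((3,3)))
    cs,_=cv2.findContours(m,cv2.RETR_EXTERNAL,cv2.CHAIN_APPROX_NONE)
    return [k for k in cs if cv2.contourArea(k)>amin]
def tri(r1,r2):
    (a,d),(b,e)=r1,r2
    s=np.linalg.lstsq(np.c_[d,-e],b-a,rcond=None)[0]
    p,q=a+s[0]*d,b+s[1]*e
    return (p+q)/2,np.linalg.norm(p-q)
E
python3 - <<'E'
from h import *
t=cam('top');s=cam('side')
for n,c in(('top',t),('side',s)):
    for k in blobs(c):
        x,y,w,h=cv2.boundingRect(k); p=cv2.approxPolyDP(k,3,True)[:,0]
        hs=cv2.cvtColor(c['frame'],cv2.COLOR_RGB2HSV)[y+h//2,x+w//2]
        print(n,(x,y,w,h),cv2.contourArea(k),hs,p.tolist())
# mat
k=max(blobs(t,(5,110,60),(20,255,255)),key=cv2.contourArea)
r=cv2.minAreaRect(k);print(r)
P=[plane(t,*q,.004) for q in cv2.boxPoints(r)]
print(np.round(P,3),np.mean(P,0))
w=[cv2.resize(t['frame'][80:250,260:430],None,fx=3.5,fy=3.5),cv2.resize(s['frame'][190:350,200:420],None,fx=3,fy=3)]
cv2.imwrite('pics/c1.png',np.clip(cv2.copyMakeBorder(w[1],0,0,0,0,0)[:,:,::-1].astype(int)*1.5,0,255))
cv2.imwrite('pics/c2.png',np.clip(w[0][:,:,::-1].astype(int)*2,0,255))
E
```

```text
top (382, 208, 29, 27) 618.5 [103 123  56] [[387, 208], [383, 212], [382, 230], [408, 234], [410, 211]]
top (319, 199, 27, 21) 284.5 [108 106  48] [[319, 202], [319, 208], [324, 207], [320, 215], [326, 209], [339, 219], [341, 209], [341, 218], [345, 218], [343, 204], [340, 206], [334, 199]]
top (366, 156, 34, 30) 624.0 [103 155  87] [[390, 156], [367, 165], [374, 184], [381, 185], [399, 175]]
top (290, 146, 26, 27) 440.0 [107 105  56] [[312, 146], [305, 153], [290, 152], [293, 172], [315, 169]]
side (226, 292, 33, 46) 1307.5 [105 133  46] [[229, 292], [226, 320], [231, 336], [254, 336], [258, 293]]
side (285, 271, 42, 49) 1300.0 [103 140  51] [[308, 271], [285, 283], [287, 303], [300, 319], [318, 308], [326, 291]]
side (236, 232, 32, 41) 945.0 [104 157  81] [[261, 232], [236, 236], [244, 272], [263, 268], [267, 248]]
side (284, 207, 31, 38) 864.5 [103 146  68] [[306, 207], [284, 210], [290, 244], [309, 238], [314, 221]]
side (60, 3, 289, 97) 16215.5 [111 104  49] [[348, 63], [331, 39], [322, 35], [323, 8], [317, 3], [154, 4], [157, 17], [180, 17], [188, 22], [194, 46], [203, 46], [20
[... 176 characters left out ...]
8, 33], [123, 20], [134, 18], [132, 4], [104, 4], [98, 9], [99, 23], [113, 46], [111, 62], [118, 67], [114, 75], [119, 79], [116, 86], [109, 85], [112, 89], [107, 91], [104, 87], [109, 74], [103, 59], [82, 58], [61, 86], [62, 99], [97, 98], [103, 93], [104, 97], [122, 98], [146, 93], [201, 96], [318, 92], [318, 79], [306, 67], [309, 56], [321, 62], [322, 68]]
((185.42308044433594, 204.61538696289062), (70.40569305419922, 70.79792785644531), 78.6900634765625)
[[0.563 0.322 0.004]
 [0.607 0.129 0.004]
 [0.415 0.084 0.004]
 [0.371 0.275 0.004]] [0.48899049 0.2027161  0.004     ][ WARN:0@3.059] global loadsave.cpp:1063 imwrite_ Unsupported depth image for selected encoder is fallbacked to CV_8U.
```

View pics/c2.png

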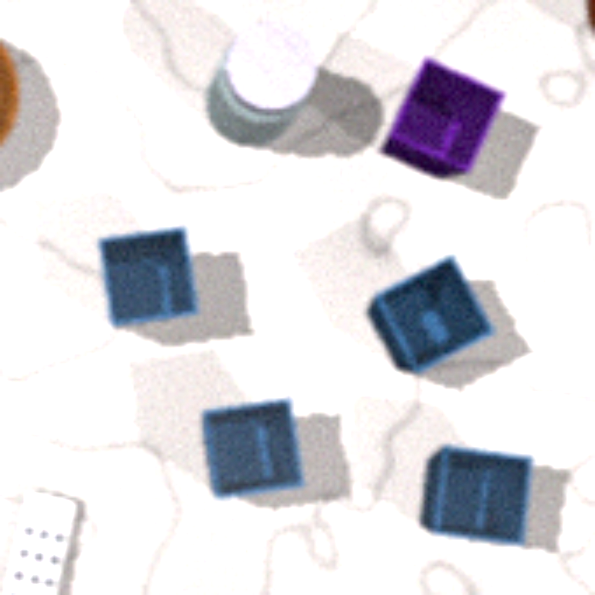

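```bash
python3 - <<'E'
from h import *
t=cam('top');s=cam('side')
Q=dict(A=[(100,240),(183,229),(197,313),(113,326)],B=[(203,410),(291,400),(303,487),(217,497)],C=[(452,258),(493,330),(420,368),(377,295)],D=[(445,447),(530,458),(522,545),(437,535)])
for n,q in Q.items():
    P=np.array([plane(t,u/3.5+260,v/3.5+80,.08) for u,v in q])
    d=P[1]-P[0]
    print(n,P.mean(0).round(3),'r',np.hypot(*P.mean(0)[:2]).round(3),'sides',[round(np.linalg.norm(P[i]-P[i-1]),3) for i in range(4)],'edge ang',np.degrees(np.arctan2(d[1],d[0])).round(1))
for n,i,uv in(('A',0,(306,207)),('B',0,(261,232)),('D',0,(258,292.5))):
    u,v=Q[n][i]; print(n,tri(ray(t,u/3.5+260,v/3.5+80),ray(s,*uv)))
# mat corner height, check other objects
for n,uv in dict(remote=(405/1.5,372/1.5),jar=(495/1.5,168/1.5),purple=(578/1.5,178/1.5)).items(): print(n,plane(t,*uv,.02).round(3))
E
```

```text
A [ 0.614 -0.115  0.08 ] r 0.624 sides [np.float64(0.067), np.float64(0.064), np.float64(0.065), np.float64(0.065)] edge ang -80.9
B [ 0.485 -0.197  0.08 ] r 0.524 sides [np.float64(0.066), np.float64(0.067), np.float64(0.066), np.float64(0.065)] edge ang -82.1
C [ 0.592 -0.334  0.08 ] r 0.68 sides [np.float64(0.064), np.float64(0.063), np.float64(0.063), np.float64(0.064)] edge ang -150.0
D [ 0.453 -0.371  0.08 ] r 0.586 sides [np.float64(0.067), np.float64(0.065), np.float64(0.066), np.float64(0.064)] edge ang -95.9
A (array([ 0.64261008, -0.07797129,  0.0765774 ]), np.float64(0.0017858184464771812))
B (array([ 0.51450117, -0.15889362,  0.07485117]), np.float64(0.001722205862640266))
D (array([ 0.49017366, -0.34151831,  0.0810767 ]), np.float64(0.0007604954585498912))
remote [ 0.374 -0.036  0.02 ]
jar [ 0.758 -0.196  0.02 ]
purple [ 0.743 -0.352  0.02 ]
```

```bash
cat >> h.py <<'E'
def plan(x,y,z,jaw):
    """turn about tool x to put the jaw axis at angle `jaw` deg (mod 180), then shift (cm) in the turned tool axes"""
    st=readout.get_state(); p=np.array(st['eef_pos']); T=R.from_quat(st['tcp_rot'])
    Y=T.as_matrix()[:,1]; a=np.degrees(np.arctan2(Y[1],Y[0]))
    d=(jaw-a+90)%180-90; turn=-d  # tool x points down
    T2=T*R.from_rotvec([np.radians(turn),0,0])
    sh=T2.inv().apply(np.array([x,y,z])-p)*100
    print('t %.1f tcp %s jaw %.1f q6 %.2f open %.3f'%(st['time'],p.round(4),a,st['qpos'][5],st['opening']),'F',np.round(st['contact_force'],1))
    print('  turn %.1f  shift cm %s  toolz world %s'%(turn,sh.round(2),T2.as_matrix()[:,2].round(2)))
E
python3 -c "
from h import *
plan(.625,-.185,.15,8.5)
plan(.625,-.185,.15,98.5)
print(R.from_quat(readout.get_state()['tcp_rot']).as_matrix().round(3))"
```

```text
t 0.3 tcp [0.1798 0.6504 0.2009] jaw 74.5 q6 -0.15 open 1.000 F [-0.1  0.1 -0.3]
  turn 66.0  shift cm [ 5.12 31.68 89.2 ]  toolz world [ 0.15 -0.99  0.  ]
t 0.3 tcp [0.1798 0.6504 0.2009] jaw 74.5 q6 -0.15 open 1.000 F [-0.1  0.1 -0.3]
  turn -24.0  shift cm [  5.12 -89.2   31.68]  toolz world [ 0.99  0.15 -0.  ]
[[-0.     0.267  0.964]
 [-0.001  0.964 -0.267]
 [-1.    -0.001 -0.   ]]
```

Call:
{"name": "drive_tool", "arguments": {
  "steps": [
    [0,0,0,8.25,1],
    [0,0,0,8.25,1],
    [0,0,0,8.25,1],
    [0,0,0,8.25,1],
    [0,0,0,8.25,1],
    [0,0,0,8.25,1],
    [0,0,0,8.25,1],
    [0,0,0,8.25,0.5],
    [0.2,1.3,3.7,0,0.4],
    [0.2,1.3,3.7,0,0.4]
  ],
  "force": 20
}}

```text
time: 1.35
eef_pos: [0.2165, 0.5809, 0.1969]
tcp_rot: [0.461, 0.536, -0.461, 0.536]
contact_force: [0.7, 0.7, 0.7]
opening: 0.51
```

Call:
{"name": "drive_tool", "arguments": {
  "steps": [
    [0.2,1.32,3.7,0,0.4],
    [0.2,1.32,3.7,0,0.4],
    [0.2,1.32,3.7,0,0.4],
    [0.2,1.32,3.7,0,0.4],
    [0.2,1.32,3.7,0,0.4],
    [0.2,1.32,3.7,0,0.4],
    [0.2,1.32,3.7,0,0.4],
    [0.2,1.32,3.7,0,0.4],
    [0.2,1.32,3.7,0,0.4],
    [0.2,1.32,3.7,0,0.4]
  ]
}}

```text
time: 2.35
eef_pos: [0.4026, 0.2336, 0.1775]
tcp_rot: [0.462, 0.536, -0.461, 0.536]
contact_force: [1.1, 0.5, 0.1]
opening: 0.399
```

Call:
{"name": "drive_tool", "arguments": {
  "steps": [
    [0.2,1.32,3.7,0,0.4],
    [0.2,1.32,3.7,0,0.4],
    [0.2,1.32,3.7,0,0.4],
    [0.2,1.32,3.7,0,0.4],
    [0.2,1.32,3.7,0,0.4],
    [0.2,1.32,3.7,0,0.4],
    [0.2,1.32,3.7,0,0.4],
    [0.2,1.32,3.7,0,0.4],
    [0.2,1.32,3.7,0,0.4],
    [0.2,1.32,3.7,0,0.4]
  ]
}}

```text
time: 3.35
eef_pos: [0.5882, -0.1129, 0.1573]
tcp_rot: [0.462, 0.536, -0.461, 0.536]
contact_force: [0.3, 0.9, 0.4]
opening: 0.399
```

```bash
python3 -c "
from h import *
plan(.625,-.189,.06,8.5)
cam('wrist','w1.png',1.2); cam('top','t1.png',1)"
```

```text
t 3.4 tcp [ 0.5882 -0.1129  0.1573] jaw 8.5 q6 -0.51 open 0.399 F [0.3 0.9 0.4]
  turn 0.0  shift cm [9.73 2.51 8.07]  toolz world [ 0.15 -0.99  0.  ]
```

View pics/w1.png

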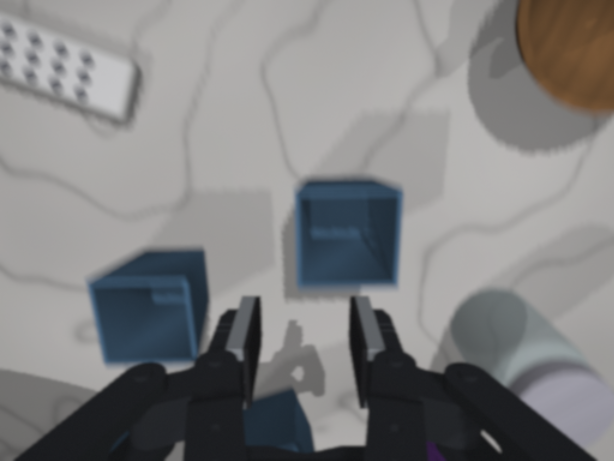

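Call:
{"name": "drive_tool", "arguments": {
  "steps": [
    [0,0.83,2.7,0,0.4],
    [0,0.83,2.7,0,0.4],
    [0,0.83,2.7,0,0.4],
    [3.2,0,0,0,0.4],
    [3.2,0,0,0,0.4],
    [3.3,0,0,0,0.4],
    [0,0,-0.8,0,0.4],
    [0,0,-0.8,0,0.4],
    [0,0,-0.8,0,0.4],
    [0,0,-0.6,0,0.4]
  ]
}}

```text
time: 4.45
eef_pos: [0.6212, -0.1574, 0.0631]
tcp_rot: [0.462, 0.535, -0.461, 0.538]
contact_force: [0.2, -1.0, -0.8]
opening: 0.398
```

Call:
{"name": "drive_tool", "arguments": {
  "steps": [
    [0,0,-0.5,0,0.4],
    [0,0,-0.5,0,0.4],
    [0,0,-0.5,0,0.4],
    [0,0,-0.5,0,0.4],
    [0,0,-0.5,0,0.4]
  ]
}}

```text
time: 4.95
eef_pos: [0.6159, -0.133, 0.0602]
tcp_rot: [0.461, 0.536, -0.461, 0.536]
contact_force: [-0.5, -0.6, 0.0]
opening: 0.401
```

```bash
python3 -c "
from h import *
plan(.625,-.189,.06,8.5)
cam('wrist','w2.png',1.2); s=cam('side'); cv2.imwrite('pics/s2.png',cv2.resize(s['frame'][150:350,180:420,::-1],None,fx=2.5,fy=2.5))"
```

```text
t 5.0 tcp [ 0.6159 -0.133   0.0602] jaw 8.5 q6 -0.52 open 0.401 F [-0.5 -0.6  0. ]
  turn 0.0  shift cm [0.02 0.07 5.67]  toolz world [ 0.15 -0.99 -0.  ]
```

View pics/s2.png

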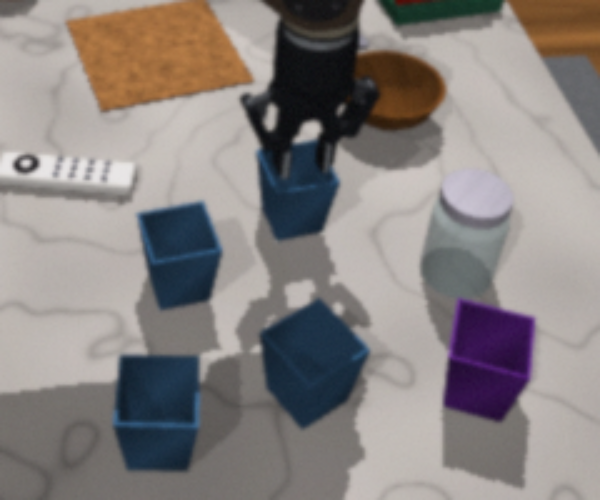

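Call:
{"name": "drive_tool", "arguments": {
  "steps": [
    [0,0,-0.5,0,0.4],
    [0,0,-0.5,0,0.4],
    [0,0,-0.5,0,0.4],
    [0,0,-0.5,0,0.4],
    [0,0,-0.5,0,0.4],
    [0,0,-0.5,0,0.4],
    [0,0,-0.5,0,0.4]
  ]
}}

```text
time: 5.75
eef_pos: [0.6108, -0.0983, 0.0603]
tcp_rot: [0.461, 0.536, -0.461, 0.536]
contact_force: [-0.1, 0.7, 0.1]
opening: 0.402
```

```bash
python3 -c "
from h import *
plan(.625,-.189,.06,8.5)
w=cam('wrist'); s=cam('side'); cv2.imwrite('pics/s3.png',np.hstack([cv2.resize(s['frame'][130:270,220:380,::-1],(400,350)),cv2.resize(w['frame'][:,:,::-1],(400,350))]))"
```

```text
t 5.8 tcp [ 0.6108 -0.0983  0.0603] jaw 8.5 q6 -0.47 open 0.402 F [-0.1  0.7  0.1]
  turn 0.0  shift cm [0.03 0.06 9.18]  toolz world [ 0.15 -0.99  0.  ]
```

View pics/s3.png

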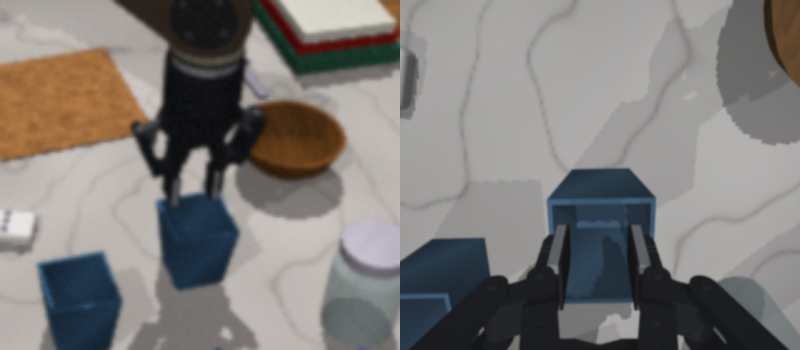

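Call:
{"name": "drive_tool", "arguments": {
  "steps": [
    [-2.5,0,0,0,0.4],
    [-2.5,0,0,0,0.4],
    [0,0,3,0,0.4],
    [0,0,3,0,0.4],
    [0,0,3,0,0.4],
    [0,0,0,0,0.4]
  ]
}}

```text
time: 6.45
eef_pos: [0.6247, -0.1914, 0.1106]
tcp_rot: [0.462, 0.534, -0.462, 0.536]
contact_force: [0.9, 0.0, -0.4]
opening: 0.4
```

```bash
python3 -c "
from h import *
plan(.625,-.189,.06,8.5)
w=cam('wrist')
for k in blobs(w):
    P=np.array([plane(w,*q,.08) for q in cv2.approxPolyDP(k,3,True)[:,0]]); print(cv2.approxPolyDP(k,4,True)[:,0].tolist(),P.round(3).tolist())
cv2.imwrite('pics/w4.png',w['frame'][:,:,::-1])
"
```

```text
t 6.5 tcp [ 0.6247 -0.1914  0.1106] jaw 8.3 q6 -0.60 open 0.400 F [ 0.9  0.  -0.4]
  turn -0.2  shift cm [ 5.06  0.06 -0.24]  toolz world [ 0.15 -0.99  0.  ]
[[87, 310], [35, 300], [0, 324], [0, 383], [10, 383], [83, 325]] [[0.518, -0.281, 0.08], [0.482, -0.278, 0.08], [0.456, -0.302, 0.08], [0.451, -0.359, 0.08], [0.459, -0.358, 0.08], [0.515, -0.295, 0.08]]
[[217, 294], [209, 340], [203, 342], [204, 368], [237, 372], [232, 321]] [[0.608, -0.254, 0.08], [0.607, -0.295, 0.08], [0.602, -0.297, 0.08], [0.606, -0.322, 0.08], [0.631, -0.322, 0.08], [0.621, -0.276, 0.08]]
[[115, 131], [0, 135], [0, 237], [95, 236], [123, 188]] [[0.536, -0.151, 0.08], [0.469, -0.163, 0.08], [0.463, -0.231, 0.08], [0.524, -0.222, 0.08], [0.541, -0.186, 0.08]]
[[318, 19], [195, 21], [203, 144], [313, 141]] [[0.642, -0.075, 0.08], [0.577, -0.086, 0.08], [0.588, -0.151, 0.08], [0.653, -0.14, 0.08]]
```

View pics/w4.png

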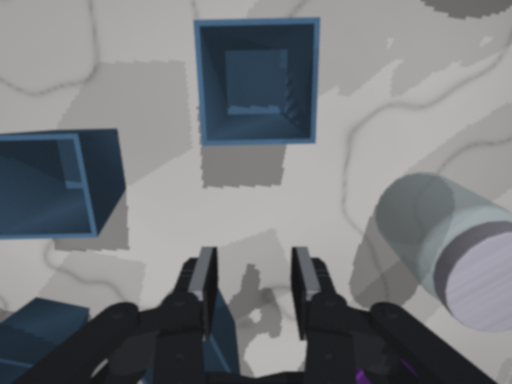

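Call:
{"name": "drive_tool", "arguments": {
  "steps": [
    [3.5,0,0,0,0.4],
    [3.7,0,0,0,0.4],
    [0,0,-0.8,0,0.4],
    [0,0,-0.8,0,0.4],
    [0,0,-0.8,0,0.4],
    [0,0,-0.5,0,0.4],
    [0,0,-0.5,0,0.4],
    [0,0,-0.5,0,0.4],
    [0,0,-0.5,0,0.4],
    [0,0,-0.5,0,0.4]
  ]
}}

```text
time: 7.5
eef_pos: [0.6171, -0.1391, 0.0386]
tcp_rot: [0.461, 0.536, -0.461, 0.536]
contact_force: [0.6, -0.6, 0.9]
opening: 0.399
```

```bash
python3 -c "
from h import *
plan(.625,-.189,.06,8.5)
w=cam('wrist'); s=cam('side'); cv2.imwrite('pics/s5.png',np.hstack([cv2.resize(s['frame'][130:270,220:380,::-1],(400,350)),cv2.resize(w['frame'][:,:,::-1],(400,350))]))"
```

```text
t 7.5 tcp [ 0.6171 -0.1391  0.0386] jaw 8.5 q6 -0.53 open 0.399 F [ 0.6 -0.6  0.9]
  turn 0.0  shift cm [-2.14  0.05  5.05]  toolz world [ 0.15 -0.99  0.  ]
```

View pics/s5.png

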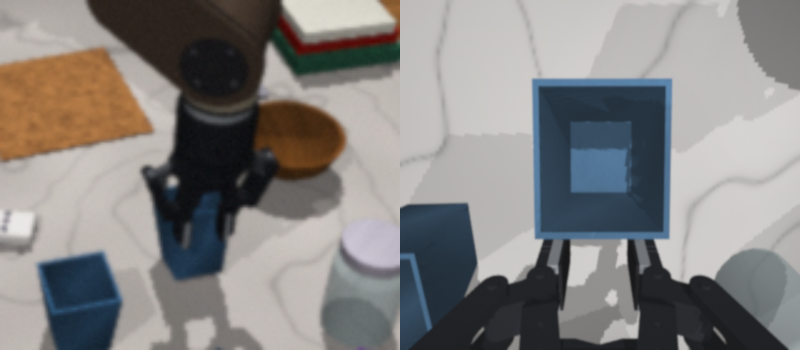

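Call:
{"name": "drive_tool", "arguments": {
  "steps": [
    [0,0,-0.5,0,0.4],
    [0,0,-0.5,0,0.4],
    [0,0,-0.5,0,0.4],
    [0,0,-0.5,0,0.4],
    [0,0,-0.5,0,0.4],
    [0,0,-0.5,0,0.4],
    [0,0,-0.5,0,0.4],
    [0,0,-0.5,0,0.4]
  ]
}}

```text
time: 8.4
eef_pos: [0.6109, -0.0992, 0.0382]
tcp_rot: [0.461, 0.536, -0.461, 0.536]
contact_force: [0.3, 0.2, -0.0]
opening: 0.4
```

```bash
python3 -c "
from h import *
plan(.625,-.189,.06,8.5)
w=cam('wrist'); s=cam('side'); cv2.imwrite('pics/s6.png',np.hstack([cv2.resize(s['frame'][130:270,220:380,::-1],(400,350)),cv2.resize(w['frame'][:,:,::-1],(400,350))]))
k=max(blobs(w),key=cv2.contourArea);print(cv2.approxPolyDP(k,4,True)[:,0].tolist(),[plane(w,*q,.08).round(3).tolist() for q in cv2.approxPolyDP(k,4,True)[:,0]])"
```

```text
t 8.4 tcp [ 0.6109 -0.0992  0.0382] jaw 8.5 q6 -0.47 open 0.400 F [ 0.3  0.2 -0. ]
  turn 0.0  shift cm [-2.18  0.07  9.09]  toolz world [ 0.15 -0.99 -0.  ]
[[342, 63], [313, 56], [198, 57], [175, 65], [209, 228], [307, 226]] [[0.629, -0.008, 0.08], [0.618, -0.007, 0.08], [0.578, -0.013, 0.08], [0.57, -0.017, 0.08], [0.589, -0.079, 0.08], [0.629, -0.072, 0.08]]
```

View pics/s6.png

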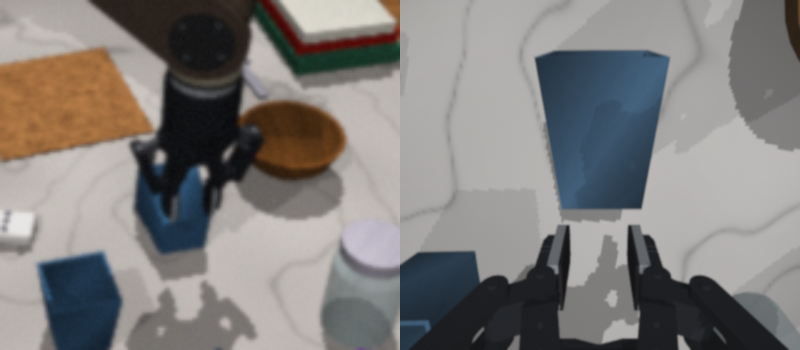

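```bash
python3 - <<'E'
from h import *
w=cam('wrist');st=readout.get_state();T=R.from_quat(st['tcp_rot']);p=np.array(st['eef_pos'])
tl=lambda q:T.inv().apply(q-p)*1000
for z in(.053,.05): print('foot',plane(w,209,228,z).round(4),plane(w,307,226,z).round(4),'rim',plane(w,175,65,.066).round(4),plane(w,342,63,.066).round(4))
# tip pixels: find dark finger ends in columns
g=w['frame'].astype(int).sum(2)
for L,Rr in(((217,249),(292,249)),((213,262),(296,262))):
    e,a=ray(w,*L);_,b=ray(w,*Rr); s=.034/np.linalg.norm(a-b)
    print('tips in tool mm',tl(e+a*s).round(1),tl(e+b*s).round(1))
print('eye in tool',tl(np.array(w['eye'])).round(1))
E
```

```text
foot [ 0.5868 -0.0912  0.053 ] [ 0.6353 -0.0827  0.053 ] rim [ 0.5668 -0.0168  0.066 ] [ 0.632  -0.0062  0.066 ]
foot [ 0.5866 -0.0926  0.05  ] [ 0.636 -0.084  0.05 ] rim [ 0.5668 -0.0168  0.066 ] [ 0.632  -0.0062  0.066 ]
tips in tool mm [-33.6 -16.8  -9.8] [-33.6  17.2  -9.9]
tips in tool mm [-48.7 -16.8 -11.9] [-48.7  17.2 -11.9]
eye in tool [-1.723e+02 -1.000e-01 -8.370e+01]
```

Call:
{"name": "drive_tool", "arguments": {
  "steps": [
    [-3,0,0,0,1],
    [-3,0,0,0,1],
    [0,0,-0.7,0,1],
    [0,0,-0.7,0,1],
    [0,0,0,0,1],
    [2,0,0,0,1],
    [2.5,0,0,0,1],
    [2.5,0,0,0,1],
    [2,0,0,0,1],
    [0.4,0,0,0,1]
  ]
}}

```text
time: 9.55
eef_pos: [0.6051, -0.0847, -0.0007]
tcp_rot: [0.46, 0.539, -0.463, 0.533]
contact_force: [-0.2, 0.2, -0.1]
opening: 1.003
```

Call:
{"name": "drive_tool", "arguments": {
  "steps": [
    [0,0,0,0,0.7],
    [0,0,0,0,0.68],
    [0,0,0,0,0.66],
    [0,0,0,0,0.64],
    [0,0,0,0,0.62],
    [0,0,0,0,0.6],
    [0,0,0,0,0.55],
    [0,0,0,0,0.5],
    [0,0,0,0,0.5]
  ],
  "force": 20
}}

```text
time: 10.45
eef_pos: [0.6102, -0.0862, 0.0061]
tcp_rot: [0.462, 0.535, -0.461, 0.537]
contact_force: [-0.7, 0.4, 5.4]
opening: 0.623
```

Call:
{"name": "drive_tool", "arguments": {
  "steps": [
    [-1,0,0,0,0.5],
    [-1.5,0,0,0,0.5],
    [-2,0,0,0,0.5],
    [-2.5,0,0,0,0.5],
    [-2.5,0,0,0,0.5],
    [-2,0,0,0,0.5],
    [0,0,0,0,0.5],
    [0,0,0,0,0.5]
  ]
}}

```text
time: 11.25
eef_pos: [0.6088, -0.0858, 0.1195]
tcp_rot: [0.461, 0.536, -0.461, 0.536]
contact_force: [-0.2, -0.1, -2.1]
opening: 0.626
```

```bash
python3 -c "
from h import *
plan(.611,-.085,.1,8.5)
w=cam('wrist'); s=cam('side'); cv2.imwrite('pics/s7.png',np.hstack([cv2.resize(s['frame'][110:250,220:380,::-1],(400,350)),cv2.resize(w['frame'][:,:,::-1],(400,350))]))"
```

```text
t 11.2 tcp [ 0.6088 -0.0858  0.1195] jaw 8.5 q6 -0.45 open 0.626 F [-0.2 -0.1 -2.1]
  turn 0.0  shift cm [ 1.95  0.23 -0.05]  toolz world [ 0.15 -0.99  0.  ]
```

View pics/s7.png

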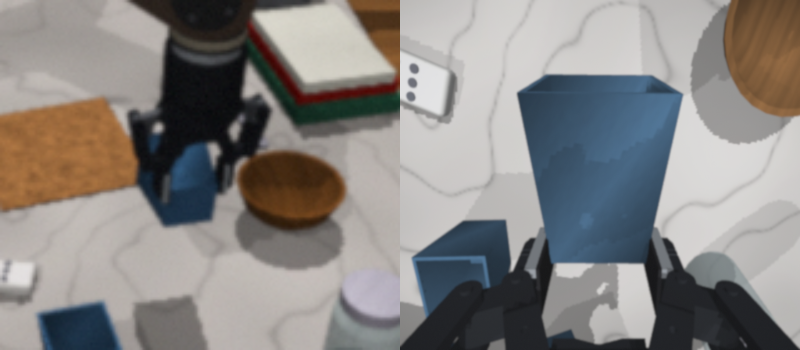

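Call:
{"name": "drive_tool", "arguments": {
  "steps": [
    [2,0,0,0,0.6],
    [1.5,0,0,0,0.61],
    [0,0,0,0,0.615],
    [0,0,0,0,0.618],
    [0,0,0,0,0.62],
    [0,0,0,0,0.622]
  ]
}}

```text
time: 11.95
eef_pos: [0.6096, -0.0861, 0.0852]
tcp_rot: [0.462, 0.535, -0.461, 0.536]
contact_force: [0.2, 0.4, -0.8]
opening: 0.623
```

```bash
cat >> h.py <<'E'
def big(c):
    k=max(blobs(c),key=cv2.contourArea); st=readout.get_state()
    print(cv2.boundingRect(k),cv2.approxPolyDP(k,5,True)[:,0].tolist(),'open %.3f'%st['opening'],'M',np.round(st['wrist_torque'],3),'F',np.round(st['contact_force'],1),'z %.4f'%st['eef_pos'][2])
E
python3 -c "
from h import *
big(cam('wrist'))"
```

```text
(152, 83, 209, 206) [[153, 101], [192, 287], [314, 287], [360, 104], [322, 84], [187, 83]] open 0.624 M [ 0.003 -0.028  0.03 ] F [ 0.2  0.5 -1.2] z 0.0852
```

Call:
{"name": "drive_tool", "arguments": {
  "steps": [
    [0,0,0,0,0.624],
    [0,0,0,0,0.624],
    [0,0,0,0,0.626],
    [0,0,0,0,0.626]
  ]
}}

```text
time: 12.4
eef_pos: [0.6089, -0.0859, 0.0843]
tcp_rot: [0.461, 0.536, -0.461, 0.536]
contact_force: [-0.1, 0.3, -1.0]
opening: 0.631
```

```bash
python3 -c "
from h import *
big(cam('wrist'))"
```

```text
(152, 84, 208, 205) [[153, 101], [192, 287], [314, 287], [359, 103], [322, 84], [186, 84]] open 0.628 M [-0.054 -0.02   0.014] F [-0.2 -0.1 -0.1] z 0.0843
```

Call:
{"name": "drive_tool", "arguments": {
  "steps": [
    [0,0,0,0,0.628],
    [0,0,0,0,0.628],
    [0,0,0,0,0.63],
    [0,0,0,0,0.63]
  ]
}}

```text
time: 12.85
eef_pos: [0.6089, -0.0859, 0.0842]
tcp_rot: [0.461, 0.536, -0.461, 0.536]
contact_force: [0.3, -0.3, -1.1]
opening: 0.63
```

```bash
python3 -c "
from h import *
big(cam('wrist'))"
```

```text
(153, 84, 207, 205) [[153, 101], [192, 287], [314, 287], [359, 103], [322, 85], [187, 84]] open 0.634 M [-0.08  -0.029 -0.015] F [ 0.7  1.  -1.5] z 0.0842
```

Call:
{"name": "drive_tool", "arguments": {
  "steps": [
    [0,0,0,0,0.632],
    [0,0,0,0,0.632],
    [0,0,0,0,0.634],
    [0,0,0,0,0.634]
  ]
}}

```text
time: 13.3
eef_pos: [0.6089, -0.0859, 0.0842]
tcp_rot: [0.461, 0.536, -0.461, 0.536]
contact_force: [-1.2, -0.6, 0.3]
opening: 0.634
```

```bash
python3 -c "
from h import *
big(cam('wrist'))"
```

```text
(163, 93, 187, 197) [[163, 93], [191, 288], [315, 287], [349, 94]] open 0.635 M [-0.054  0.006 -0.001] F [ 0.8 -0.2 -0.8] z 0.0842
```

Call:
{"name": "drive_tool", "arguments": {
  "steps": [
    [0,0,0,0,0.634],
    [0,0,0,0,0.634],
    [0,0,0,0,0.634],
    [0,0,0,0,0.634]
  ]
}}

```text
time: 13.75
eef_pos: [0.6092, -0.086, 0.0846]
tcp_rot: [0.462, 0.536, -0.461, 0.536]
contact_force: [-0.7, -0.2, 0.1]
opening: 0.632
```

```bash
python3 -c "
from h import *
big(cam('wrist'))"
```

```text
(209, 142, 95, 113) [[213, 143], [211, 254], [301, 253], [299, 143]] open 0.636 M [-0.008 -0.001 -0.007] F [-0.2 -1.1 -0.7] z 0.0846
```

Call:
{"name": "drive_tool", "arguments": {
  "steps": [
    [0,0,0,0,0.635],
    [0,0,0,0,0.635],
    [0,0,0,0,0.635],
    [0,0,0,0,0.635]
  ]
}}

```text
time: 14.2
eef_pos: [0.609, -0.0859, 0.0843]
tcp_rot: [0.461, 0.536, -0.461, 0.536]
contact_force: [0.2, 0.1, -0.5]
opening: 0.636
```

```bash
python3 -c "
from h import *
big(cam('wrist'))"
```

```text
(210, 141, 94, 124) [[299, 141], [213, 142], [214, 264], [299, 263]] open 0.631 M [-0.012 -0.051 -0.033] F [ 0.3 -0.4  0.2] z 0.0842
```

```bash
python3 -c "
from h import *
w=cam('wrist'); s=cam('side'); cv2.imwrite('pics/s8.png',np.hstack([cv2.resize(s['frame'][110:250,220:380,::-1],(400,350)),cv2.resize(w['frame'][:,:,::-1],(400,350))]))"
```

```text
(no output)
```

View pics/s8.png

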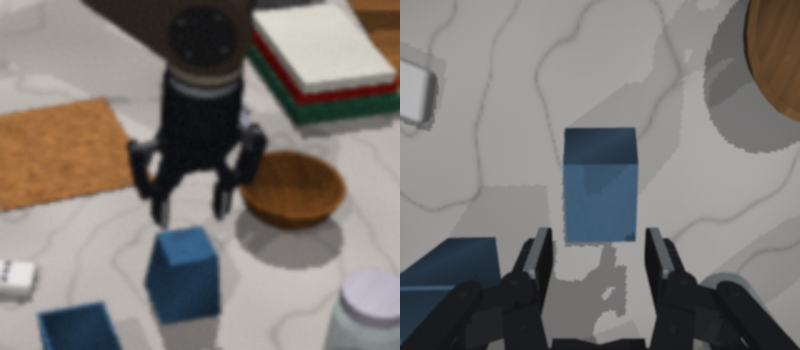

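```bash
python3 - <<'E'
from h import *
w=cam('wrist'); big(w)
P=[plane(w,*q,.08) for q in((214,264),(299,263),(298,179),(213,179))]
print(np.round(P,3),np.mean(P,0), [np.linalg.norm(P[i]-P[i-1]).round(4) for i in range(4)])
d=P[1]-P[0];print(np.degrees(np.arctan2(d[1],d[0])))
c=np.mean(P,0); plan(c[0],c[1],.09,8.5)
plan(.489,.203,.09,13)
E
```

```text
(210, 141, 94, 124) [[299, 141], [213, 143], [214, 264], [299, 263]] open 0.633 M [-0.021 -0.004 -0.03 ] F [-1.   0.3  0.7] z 0.0842
[[ 0.589 -0.11   0.08 ]
 [ 0.638 -0.102  0.08 ]
 [ 0.628 -0.051  0.08 ]
 [ 0.583 -0.058  0.08 ]] [ 0.60927969 -0.08016592  0.08      ] [np.float64(0.0519), np.float64(0.0498), np.float64(0.0513), np.float64(0.0457)]
9.325276007182998
t 14.4 tcp [ 0.6089 -0.0859  0.0842] jaw 8.5 q6 -0.45 open 0.633 F [-1.   0.3  0.7]
  turn 0.0  shift cm [-0.58  0.12 -0.56]  toolz world [ 0.15 -0.99 -0.  ]
t 14.4 tcp [ 0.6089 -0.0859  0.0842] jaw 8.5 q6 -0.45 open 0.633 F [-1.   0.3  0.7]
  turn -4.5  shift cm [ -0.58  -5.19 -30.84]  toolz world [ 0.22 -0.97 -0.  ]
```

Call:
{"name": "drive_tool", "arguments": {
  "steps": [
    [0,0.1,-0.5,0,1],
    [0,0,0,0,1],
    [0,0,0,0,1],
    [2.5,0,0,0,1],
    [2.5,0,0,0,1],
    [0.5,0,0,0,1],
    [0,0,0,0,0.75],
    [0,0,0,0,0.6],
    [0,0,0,0,0.5],
    [0,0,0,0,0.5]
  ],
  "force": 25
}}

```text
time: 15.4
eef_pos: [0.6106, -0.0812, 0.0311]
tcp_rot: [0.462, 0.535, -0.461, 0.537]
contact_force: [-0.1, -0.3, 2.0]
opening: 0.627
```

Call:
{"name": "drive_tool", "arguments": {
  "steps": [
    [0,0,0,0,0.5],
    [0,0,0,0,0.5],
    [-1,0,0,0,0.5],
    [-2,0,0,0,0.5],
    [-2,0,0,0,0.5],
    [0,0,0,-4.5,0.5],
    [0,0,0,0,0.5]
  ]
}}

```text
time: 16.1
eef_pos: [0.6089, -0.0807, 0.0796]
tcp_rot: [0.44, 0.554, -0.44, 0.554]
contact_force: [-0.4, -0.0, -0.7]
opening: 0.628
```

```bash
python3 -c "
from h import *
plan(.489,.203,.036,13); big(cam('wrist'))"
```

```text
t 16.1 tcp [ 0.6089 -0.0807  0.0796] jaw 13.0 q6 -0.52 open 0.628 F [-0.4 -0.  -0.7]
  turn 0.0  shift cm [  4.36  -5.3  -30.34]  toolz world [ 0.22 -0.97 -0.  ]
(189, 163, 130, 173) [[307, 163], [200, 165], [189, 257], [198, 335], [311, 333], [318, 252]] open 0.631 M [-0.006  0.017 -0.008] F [-0.9  0.1 -2.3] z 0.0788
```

Call:
{"name": "drive_tool", "arguments": {
  "steps": [
    [0,-0.53,-3,0,0.5],
    [0,-0.53,-3,0,0.5],
    [0,-0.53,-3,0,0.5],
    [0,-0.53,-3,0,0.5],
    [0,-0.53,-3,0,0.5],
    [0,-0.53,-3,0,0.5],
    [0,-0.53,-3,0,0.5],
    [0,-0.53,-3,0,0.5],
    [0,-0.53,-3,0,0.5],
    [0,-0.53,-3.3,0,0.5]
  ]
}}

```text
time: 17.15
eef_pos: [0.4875, 0.2031, 0.0782]
tcp_rot: [0.44, 0.554, -0.441, 0.553]
contact_force: [-0.4, -0.0, -0.9]
opening: 0.629
```

Call:
{"name": "drive_tool", "arguments": {
  "steps": [
    [0,0,0,0,0.5],
    [1.5,0,0,0,0.5],
    [1.5,0,0,0,0.5],
    [0.8,0,0,0,0.5],
    [0.5,0,0,0,0.5],
    [0.2,0,0,0,0.5],
    [0,0,0,0,0.5]
  ]
}}

```text
time: 17.85
eef_pos: [0.4892, 0.2017, 0.035]
tcp_rot: [0.44, 0.554, -0.441, 0.553]
contact_force: [-3.4, -0.8, 5.4]
opening: 0.63
```

```bash
python3 -c "
from h import *
plan(.489,.203,.033,13)"
```

```text
t 17.9 tcp [0.4892 0.2017 0.035 ] jaw 13.0 q6 -0.03 open 0.630 F [-3.4 -0.8  5.4]
  turn -0.0  shift cm [ 0.2   0.01 -0.13]  toolz world [ 0.22 -0.97  0.  ]
```

Call:
{"name": "drive_tool", "arguments": {
  "steps": [
    [0,0,0,0,0.75],
    [0,0,0,0,1],
    [0,0,0,0,1],
    [-3,0,0,0,1],
    [-4,0,0,0,1],
    [-4,0,0,0,1],
    [0,0,3,0,0.5],
    [0,0,4,0,0.4],
    [0,0,4,0,0.4],
    [0,0,4,0,0.4]
  ]
}}

```text
time: 18.85
eef_pos: [0.5232, 0.055, 0.1443]
tcp_rot: [0.44, 0.553, -0.44, 0.554]
contact_force: [0.9, 0.2, -0.3]
opening: 0.4
```

```bash
python3 -c "
from h import *
plan(.5,-.28,.15,7.9)
w=cam('wrist');t=cam('top')
cv2.imwrite('pics/t9.png',np.hstack([cv2.convertScaleAbs(cv2.resize(t['frame'][100:260,120:430,::-1],(500,258)),alpha=1.8),cv2.resize(w['frame'][:,:,::-1],(344,258))])[:,:800])
big(w)"
```

```text
t 18.9 tcp [0.5232 0.055  0.1443] jaw 13.1 q6 -0.32 open 0.400 F [ 0.9  0.2 -0.3]
  turn 5.2  shift cm [-0.57 -6.91 32.86]  toolz world [ 0.14 -0.99  0.  ]
(212, 0, 84, 34) [[212, 0], [216, 33], [293, 30], [295, 0]] open 0.401 M [ 0.026 -0.007  0.005] F [-0.4 -0.9 -0.2] z 0.1444
```

View pics/t9.png

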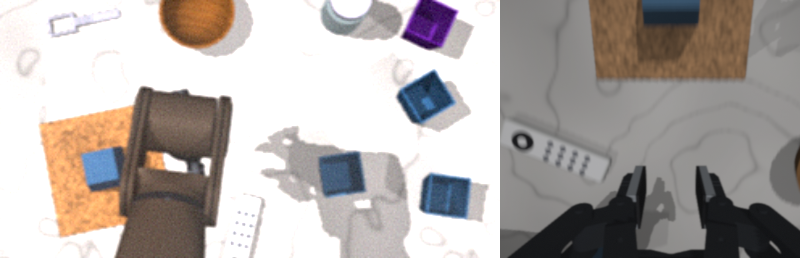

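Call:
{"name": "drive_tool", "arguments": {
  "steps": [
    [0,0,0,5,0.4],
    [0,-0.81,3.54,0,0.4],
    [0,-0.81,3.54,0,0.4],
    [0,-0.81,3.54,0,0.4],
    [0,-0.81,3.54,0,0.4],
    [0,-0.81,3.54,0,0.4],
    [0,-0.81,3.54,0,0.4],
    [0,-0.81,3.54,0,0.4],
    [0,-0.81,3.54,0,0.4],
    [0,-0.81,3.54,0,0.4]
  ]
}}

```text
time: 19.95
eef_pos: [0.4954, -0.2701, 0.144]
tcp_rot: [0.464, 0.534, -0.463, 0.534]
contact_force: [0.5, 0.9, -0.5]
opening: 0.398
```

```bash
python3 - <<'E'
from h import *
w=cam('wrist');cv2.imwrite('pics/w10.png',w['frame'][:,:,::-1])
for k in blobs(w):
    a=cv2.approxPolyDP(k,5,True)[:,0];print(a.tolist(),[plane(w,*q,.08).round(3)[:2].tolist() for q in a])
plan(.495,-.271,.037,8)
E
```

```text
[[181, 236], [154, 265], [147, 309], [172, 291], [182, 264], [201, 245], [213, 245], [218, 285], [210, 341], [218, 342], [234, 286], [229, 246]] [[0.445, -0.309], [0.426, -0.337], [0.422, -0.379], [0.441, -0.359], [0.447, -0.333], [0.461, -0.314], [0.47, -0.313], [0.477, -0.348], [0.477, -0.404], [0.483, -0.405], [0.49, -0.347], [0.482, -0.312]]
[[335, 240], [355, 308], [369, 310], [386, 301], [416, 318], [440, 311], [417, 247], [379, 223]] [[0.562, -0.296], [0.591, -0.354], [0.603, -0.355], [0.615, -0.344], [0.644, -0.357], [0.662, -0.347], [0.626, -0.293], [0.591, -0.277]]
[[305, 43], [203, 46], [209, 141], [303, 138]] [[0.513, -0.163], [0.449, -0.174], [0.459, -0.234], [0.523, -0.222]]
t 20.0 tcp [ 0.4951 -0.2753  0.1444] jaw 7.9 q6 -0.82 open 0.401 F [-1.2 -3.6  0.1]
  turn -0.1  shift cm [10.74  0.05 -0.48]  toolz world [ 0.14 -0.99  0.  ]
```

Call:
{"name": "drive_tool", "arguments": {
  "steps": [
    [3.5,0,0,-1,0.4],
    [3.6,0,0,0,0.4],
    [3.6,0,0,0,0.4],
    [0,0,-0.8,0,0.4],
    [0,0,-0.8,0,0.4],
    [0,0,-0.8,0,0.4],
    [0,0,-0.6,0,0.4],
    [0,0,-0.5,0,0.4],
    [0,0,-0.5,0,0.4],
    [0,0,-0.5,0,0.4]
  ]
}}

```text
time: 21.0
eef_pos: [0.4888, -0.225, 0.0381]
tcp_rot: [0.459, 0.537, -0.459, 0.539]
contact_force: [1.1, -0.5, 1.1]
opening: 0.396
```

Call:
{"name": "drive_tool", "arguments": {
  "steps": [
    [0,0,-0.5,0,0.4],
    [0,0,-0.5,0,0.4],
    [0,0,-0.5,0,0.4],
    [0,0,-0.5,0,0.4],
    [0,0,-0.5,0,0.4],
    [0,0,-0.5,0,0.4],
    [0,0,-0.5,0,0.4],
    [0,0,-0.5,0,0.4],
    [0,0,-0.5,0,0.4]
  ]
}}

```text
time: 21.9
eef_pos: [0.4811, -0.18, 0.0372]
tcp_rot: [0.459, 0.538, -0.459, 0.538]
contact_force: [-0.0, 0.2, -0.6]
opening: 0.399
```

```bash
cat >> h.py <<'E'
def lying(w):
    """toppled cup seen by the wrist camera: foot edge (lowest two corners) at z=.053"""
    k=max(blobs(w),key=cv2.contourArea);a=cv2.approxPolyDP(k,5,True)[:,0]
    f=sorted(a.tolist(),key=lambda q:-q[1])[:2]; f.sort()
    P=[plane(w,*q,.053) for q in f]; d=P[1]-P[0];m=(P[0]+P[1])/2; ang=np.degrees(np.arctan2(d[1],d[0]))
    print(a.tolist(),'foot mid',m.round(4),'len %.3f ang %.1f'%(np.linalg.norm(d),ang)); return m,ang
E
python3 - <<'E'
from h import *
m,a=lying(cam('wrist')); n=np.array([-np.sin(np.radians(a)),np.cos(np.radians(a))]); g=m[:2]+.002*n
plan(*g,.005,a)
E
```

```text
[[344, 66], [287, 58], [198, 59], [176, 67], [209, 231], [308, 229]] foot mid [ 0.4817 -0.1691  0.053 ] len 0.050 ang 10.3
t 21.9 tcp [ 0.4809 -0.1793  0.037 ] jaw 9.1 q6 -0.71 open 0.400 F [ 0.9 -0.1 -0.1]
  turn -1.3  shift cm [ 3.2   0.27 -1.19]  toolz world [ 0.18 -0.98 -0.  ]
```

Call:
{"name": "drive_tool", "arguments": {
  "steps": [
    [-3,0,0,-1.2,1],
    [-3,0.25,0,0,1],
    [0,0,-0.6,0,1],
    [0,0,-0.6,0,1],
    [0,0,0,0,1],
    [2,0,0,0,1],
    [2.5,0,0,0,1],
    [2.5,0,0,0,1],
    [1.8,0,0,0,1],
    [0.4,0,0,0,1]
  ]
}}

```text
time: 22.95
eef_pos: [0.4785, -0.1664, 0.0013]
tcp_rot: [0.453, 0.545, -0.454, 0.54]
contact_force: [-0.0, 0.2, -0.1]
opening: 0.999
```

Call:
{"name": "drive_tool", "arguments": {
  "steps": [
    [0,0,0,0,0.7],
    [0,0,0,0,0.68],
    [0,0,0,0,0.66],
    [0,0,0,0,0.64],
    [0,0,0,0,0.62],
    [0,0,0,0,0.6],
    [0,0,0,0,0.55],
    [0,0,0,0,0.5],
    [0,0,0,0,0.5]
  ],
  "force": 20
}}

```text
time: 23.85
eef_pos: [0.4822, -0.1687, 0.0066]
tcp_rot: [0.453, 0.542, -0.453, 0.543]
contact_force: [-1.9, -0.1, 5.8]
opening: 0.622
```

Call:
{"name": "drive_tool", "arguments": {
  "steps": [
    [-1,0,0,0,0.5],
    [-1.5,0,0,0,0.5],
    [-2,0,0,0,0.55],
    [-1.1,0,0,0,0.6],
    [0,0,0,0,0.615],
    [0,0,0,0,0.62],
    [0,0,0,0,0.625],
    [0,0,0,0,0.625]
  ]
}}

```text
time: 24.65
eef_pos: [0.4808, -0.1678, 0.0601]
tcp_rot: [0.453, 0.543, -0.454, 0.542]
contact_force: [-0.1, 0.5, -1.1]
opening: 0.625
```

```bash
python3 -c "
from h import *
big(cam('wrist'))"
```

```text
(155, 82, 207, 204) [[155, 97], [192, 285], [314, 285], [361, 101], [315, 83], [188, 82]] open 0.624 M [-0.02  -0.051 -0.032] F [-0.7 -0.8 -1.7] z 0.0602
```

Call:
{"name": "drive_tool", "arguments": {
  "steps": [
    [0,0,0,0,0.628],
    [0,0,0,0,0.63],
    [0,0,0,0,0.63],
    [0,0,0,0,0.632],
    [0,0,0,0,0.632],
    [0,0,0,0,0.632]
  ]
}}

```text
time: 25.3
eef_pos: [0.4816, -0.1682, 0.0613]
tcp_rot: [0.453, 0.543, -0.453, 0.543]
contact_force: [-0.0, 0.2, -1.3]
opening: 0.631
```

```bash
python3 -c "
from h import *
big(cam('wrist'))"
```

```text
(196, 144, 116, 171) [[202, 144], [196, 248], [205, 313], [302, 313], [311, 255], [308, 144]] open 0.634 M [0.04  0.004 0.023] F [1.5 0.  0.7] z 0.0615
```

Call:
{"name": "drive_tool", "arguments": {
  "steps": [
    [0,0,0,0,0.633],
    [0,0,0,0,0.633],
    [0,0,0,0,0.634],
    [0,0,0,0,0.634]
  ]
}}

```text
time: 25.75
eef_pos: [0.4817, -0.1683, 0.0614]
tcp_rot: [0.453, 0.543, -0.453, 0.543]
contact_force: [0.7, -0.6, -0.4]
opening: 0.633
```

```bash
python3 -c "
from h import *
big(cam('wrist'))"
```

```text
(199, 152, 106, 141) [[206, 153], [199, 200], [205, 291], [300, 291], [300, 153]] open 0.633 M [-0.056  0.011  0.008] F [ 0.8 -0.2 -0.2] z 0.0613
```

Call:
{"name": "drive_tool", "arguments": {
  "steps": [
    [0,0,0,0,0.634],
    [0,0,0,0,0.634],
    [0,0,0,0,0.634],
    [0,0,0,0,0.634]
  ]
}}

```text
time: 26.2
eef_pos: [0.4816, -0.1682, 0.0612]
tcp_rot: [0.453, 0.543, -0.453, 0.543]
contact_force: [0.6, -0.1, -0.8]
opening: 0.635
```

```bash
python3 -c "
from h import *
big(cam('wrist'))"
```

```text
(199, 152, 106, 141) [[300, 152], [205, 154], [199, 205], [206, 292], [301, 290]] open 0.633 M [ 0.004  0.044 -0.012] F [ 1.3  0.3 -0.6] z 0.0612
```

```bash
cat >> h.py <<'E'
def quad(w,Q,z):
    P=np.array([plane(w,*q,z) for q in Q]); d=P[1]-P[0]
    print('ctr',P.mean(0).round(4),'sides',[np.linalg.norm(P[i]-P[i-1]).round(3) for i in range(4)],'ang %.1f'%np.degrees(np.arctan2(d[1],d[0]))); return P.mean(0)
E
python3 - <<'E'
from h import *
w=cam('wrist'); c=quad(w,[(206,292),(301,290),(304,203),(199,203)],.08)
plan(c[0],c[1],.029,10.2); plan(.489,.203,.033+.03+.06,13)
t=cam('top'); st=readout.get_state()
cv2.imwrite('pics/w12.png',np.hstack([w['frame'][80:330,130:380,::-1],cv2.convertScaleAbs(t['frame'][120:260,140:420,::-1],alpha=1.7).repeat(2,0).repeat(2,1)[:250]]))
E
```

```text
ctr [ 0.4807 -0.1668  0.08  ] sides [np.float64(0.05), np.float64(0.05), np.float64(0.049), np.float64(0.05)] ang 11.7
t 26.3 tcp [ 0.4816 -0.1682  0.0612] jaw 10.2 q6 -0.71 open 0.636 F [-0.6  0.3 -0. ]
  turn 0.0  shift cm [ 3.22 -0.07 -0.15]  toolz world [ 0.18 -0.98  0.  ]
t 26.3 tcp [ 0.4816 -0.1682  0.0612] jaw 10.2 q6 -0.71 open 0.636 F [-0.6  0.3 -0. ]
  turn -2.8  shift cm [ -6.18   9.07 -36.  ]  toolz world [ 0.22 -0.97  0.  ]
```

View pics/w12.png

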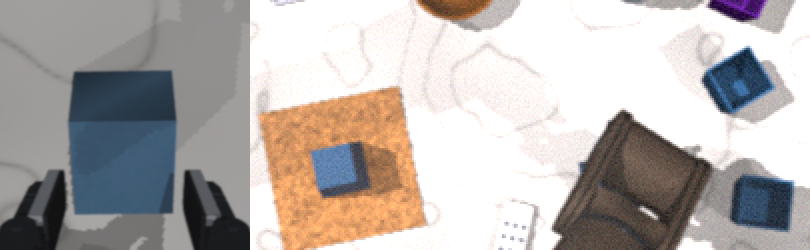

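Call:
{"name": "drive_tool", "arguments": {
  "steps": [
    [0,-0.05,-0.1,0,1],
    [0,0,0,0,1],
    [1.2,0,0,0,1],
    [1.5,0,0,0,1],
    [0.5,0,0,0,1],
    [0,0,0,0,0.75],
    [0,0,0,0,0.6],
    [0,0,0,0,0.5],
    [0,0,0,0,0.5],
    [0,0,0,0,0.5]
  ],
  "force": 25
}}

```text
time: 27.35
eef_pos: [0.4814, -0.1676, 0.0298]
tcp_rot: [0.453, 0.542, -0.453, 0.543]
contact_force: [0.4, -0.0, -0.8]
opening: 0.632
```

Call:
{"name": "drive_tool", "arguments": {
  "steps": [
    [0,0,0,0,0.5],
    [-1,0,0,0,0.5],
    [-3,0,0,0,0.5],
    [-3,0,0,-2.8,0.5],
    [-3,0,0,0,0.5],
    [-2,0,0,0,0.5],
    [0,0,0,0,0.5]
  ]
}}

```text
time: 28.05
eef_pos: [0.4829, -0.1684, 0.1533]
tcp_rot: [0.44, 0.551, -0.44, 0.556]
contact_force: [0.9, -0.7, -0.9]
opening: 0.631
```

```bash
python3 - <<'E'
from h import *
plan(.489,.202,.15,13);w=cam('wrist');big(w)
t=cam('top'); quad(t,[(171,195),(191.5,192),(195.5,213.5),(175.5,218)],.084)
m=blobs(t,(98,120,60),(116,255,255),100)
for k in m: r=cv2.minAreaRect(k); print(r, plane(t,*r[0],.084).round(4))
cv2.imwrite('pics/w13.png',w['frame'][:,:,::-1])
E
```

```text
t 28.1 tcp [ 0.4829 -0.1684  0.1533] jaw 13.0 q6 -0.76 open 0.631 F [ 0.9 -0.7 -0.9]
  turn 0.0  shift cm [  0.19   8.93 -35.96]  toolz world [ 0.22 -0.97  0.01]
(182, 164, 146, 218) [[200, 165], [189, 229], [193, 305], [182, 342], [190, 379], [196, 370], [218, 370], [220, 337], [308, 336], [318, 381], [327, 346], [313, 312], [319, 257], [308, 164]] open 0.634 M [0.004 0.039 0.003] F [-0.8  0.  -1.3] z 0.1509
ctr [0.4844 0.1962 0.084 ] sides [np.float64(0.062), np.float64(0.054), np.float64(0.058), np.float64(0.054)] ang -80.2
```

Call:
{"name": "drive_tool", "arguments": {
  "steps": [
    [0,0.9,-2.4,0,0.5],
    [0,0.9,-2.4,0,0.5],
    [0,0.9,-2.4,0,0.5],
    [0,0.9,-2.4,0,0.5],
    [0,0.9,-2.4,0,0.5],
    [0,0.9,-2.4,0,0.5],
    [0,0.9,-2.4,0,0.5],
    [0,0.9,-2.4,0,0.5],
    [0,0.9,-2.4,0,0.5],
    [0,0.8,-2.4,0,0.5]
  ]
}}

```text
time: 29.15
eef_pos: [0.5118, 0.0877, 0.1466]
tcp_rot: [0.439, 0.555, -0.441, 0.552]
contact_force: [-0.9, 0.4, -1.2]
opening: 0.632
```

Call:
{"name": "drive_tool", "arguments": {
  "steps": [
    [0,0,0,0,0.5],
    [0,0,0,0,0.5]
  ]
}}

```text
time: 29.35
eef_pos: [0.5121, 0.0868, 0.1472]
tcp_rot: [0.439, 0.555, -0.441, 0.553]
contact_force: [0.1, 0.2, -1.5]
opening: 0.629
```

```bash
python3 - <<'E'
from h import *
plan(.489,.202,.15,13);w=cam('wrist')
for k in blobs(w):
    a=cv2.approxPolyDP(k,4,True)[:,0];print(a.tolist(),[plane(w,*q,.084).round(3)[:2].tolist() for q in a])
cv2.imwrite('pics/w14.png',w['frame'][:,:,::-1])
E
```

```text
t 29.4 tcp [0.5121 0.0868 0.1472] jaw 13.1 q6 -0.26 open 0.629 F [ 0.1  0.2 -1.5]
  turn 0.1  shift cm [ -0.28   0.34 -11.75]  toolz world [ 0.22 -0.97 -0.  ]
[[308, 164], [199, 166], [189, 229], [198, 337], [312, 335], [319, 257]] [[0.543, 0.12], [0.469, 0.101], [0.47, 0.051], [0.494, -0.046], [0.588, -0.022], [0.572, 0.051]]
[[219, 0], [223, 75], [296, 74], [302, 0]] [[0.462, 0.206], [0.473, 0.164], [0.519, 0.176], [0.511, 0.218]]
```

View pics/w14.png

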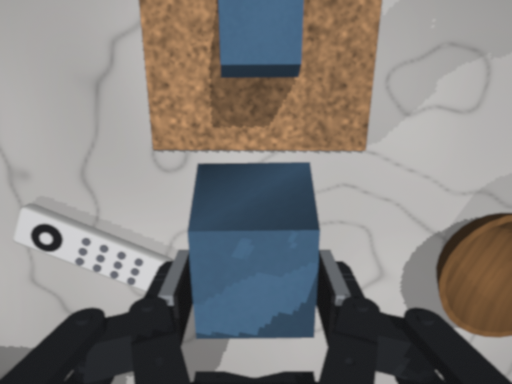

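```bash
python3 - <<'E'
from h import *
w=cam('wrist')
P=[plane(w,*q,.084) for q in((220.5,65),(301,66))];d=P[1]-P[0];a=np.arctan2(d[1],d[0])
m=(P[0]+P[1])/2+.026*np.array([-np.sin(a),np.cos(a),0]);print(np.degrees(a),np.linalg.norm(d),m)
zf=.1472-.029+.08
P=[plane(w,*q,zf) for q in((198,337),(312,335))];d=P[1]-P[0];a=np.arctan2(d[1],d[0])
h=(P[0]+P[1])/2+.026*np.array([-np.sin(a),np.cos(a),0]);p=readout.get_state()['eef_pos']
print('held',np.degrees(a),np.linalg.norm(d),h,h-p)
plan(m[0],m[1],.147,13)
E
```

```text
12.414743994299265 0.05200938578282888 [0.49051076 0.2005591  0.084     ]
held 14.470848693125099 0.049928180876097066 [0.51195632 0.08810934 0.1982    ] [-0.00068603  0.00217075  0.05026977]
t 29.4 tcp [0.5126 0.0859 0.1479] jaw 13.0 q6 -0.26 open 0.626 F [-0.4  0.3 -1.4]
  turn 0.0  shift cm [  0.09   0.42 -11.67]  toolz world [ 0.22 -0.97 -0.  ]
```

Call:
{"name": "drive_tool", "arguments": {
  "steps": [
    [0,0.35,-3,0,0.5],
    [0,0,-3,0,0.5],
    [0,0,-3,0,0.5],
    [0,0,-2.5,0,0.5],
    [0,0,0,0,0.5],
    [0,0,0,0,0.5],
    [1.5,0,0,0,0.5],
    [1.5,0,0,0,0.5],
    [0,0,0,0,0.5]
  ]
}}

```text
time: 30.35
eef_pos: [0.4885, 0.198, 0.1152]
tcp_rot: [0.438, 0.555, -0.442, 0.552]
contact_force: [-0.5, -0.5, -1.9]
opening: 0.627
```

```bash
python3 - <<'E'
from h import *
plan(.4902,.1998,.063,13)
E
```

```text
t 30.4 tcp [0.4885 0.198  0.1152] jaw 13.0 q6 -0.03 open 0.627 F [-0.5 -0.5 -1.9]
  turn -0.0  shift cm [ 5.21  0.25 -0.14]  toolz world [ 0.22 -0.97 -0.  ]
```

Call:
{"name": "drive_tool", "arguments": {
  "steps": [
    [0.6,0,0,0,0.5],
    [0.6,0,0,0,0.5],
    [0.6,0,0,0,0.5],
    [0.6,0,0,0,0.5],
    [0.5,0,0,0,0.5],
    [0.5,0,0,0,0.5],
    [0.5,0,0,0,0.5],
    [0.3,0,0,0,0.5],
    [0,0,0,0,0.5]
  ]
}}

```text
time: 31.25
eef_pos: [0.4905, 0.1994, 0.0767]
tcp_rot: [0.44, 0.554, -0.44, 0.553]
contact_force: [-0.9, -0.2, -1.1]
opening: 0.627
```

```bash
python3 - <<'E'
from h import *
plan(.4902,.1998,.063,13)
E
```

```text
t 31.2 tcp [0.4905 0.1994 0.0767] jaw 13.1 q6 -0.03 open 0.627 F [-0.9 -0.2 -1.1]
  turn 0.1  shift cm [ 1.37 -0.02 -0.05]  toolz world [ 0.22 -0.97 -0.  ]
```

Call:
{"name": "drive_tool", "arguments": {
  "steps": [
    [0.3,0,0,0,0.5],
    [0.3,0,0,0,0.5],
    [0.3,0,0,0,0.5],
    [0.2,0,0,0,0.5],
    [0,0,0,0,0.5]
  ]
}}

```text
time: 31.75
eef_pos: [0.4908, 0.1993, 0.0658]
tcp_rot: [0.44, 0.554, -0.44, 0.554]
contact_force: [-0.0, 0.2, -1.7]
opening: 0.631
```

Call:
{"name": "drive_tool", "arguments": {
  "steps": [
    [0,0,0,0,0.64],
    [0,0,0,0,0.67],
    [0,0,0,0,0.8],
    [0,0,0,0,1],
    [0,0,0,0,1],
    [-3,0,0,0,1],
    [-4,0,0,0,1],
    [-4,0,0,0,1]
  ]
}}

```text
time: 32.55
eef_pos: [0.4904, 0.1992, 0.177]
tcp_rot: [0.44, 0.554, -0.44, 0.553]
contact_force: [1.4, 0.8, -0.1]
opening: 1.0
```

Call:
{"name": "drive_tool", "arguments": {
  "steps": [
    [0,0,3,0,0.4],
    [0,0,4,0,0.4],
    [0,0,4,0,0.4],
    [0,0,4,0,0.4],
    [0,0,0,0,0.4]
  ]
}}

```text
time: 33.05
eef_pos: [0.5258, 0.0494, 0.1766]
tcp_rot: [0.441, 0.552, -0.442, 0.553]
contact_force: [-0.1, 0.6, 0.3]
opening: 0.404
```

```bash
python3 - <<'E'
from h import *
plan(.453,-.45,.15,-6)
w=cam('wrist');s=cam('side');t=cam('top')
for n,c in(('w',w),('t',t)):
  for k in blobs(c,amin=150):
    a=cv2.approxPolyDP(k,3,True)[:,0];print(n,a.tolist())
cv2.imwrite('pics/s15.png',np.hstack([cv2.resize(s['frame'][100:220,160:300,::-1],(400,343)),cv2.resize(cv2.convertScaleAbs(t['frame'][80:250,230:430,::-1],alpha=1.9),(400,343))]))
E
```

```text
t 33.0 tcp [0.5258 0.0494 0.1766] jaw 12.8 q6 -0.32 open 0.404 F [-0.1  0.6  0.3]
  turn 18.8  shift cm [ 2.73 -2.03 50.43]  toolz world [-0.1  -0.99  0.  ]
w [[212, 0], [214, 24], [219, 31], [287, 30], [292, 22], [292, 0]]
t [[385, 209], [382, 229], [394, 233], [399, 229], [400, 234], [408, 234], [410, 211]]
t [[189, 191], [170, 195], [174, 213], [191, 209]]
t [[391, 147], [384, 146], [368, 156], [375, 174], [382, 175], [401, 164]]
```

View pics/s15.png

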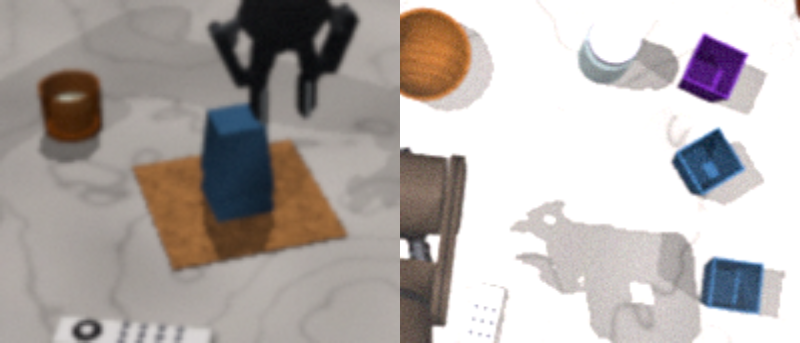

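Call:
{"name": "drive_tool", "arguments": {
  "steps": [
    [0,0,0,6.3,0.4],
    [0,0,0,6.3,0.4],
    [0,0,0,6.2,0.4],
    [0.24,-0.22,3.85,0,0.4],
    [0.24,-0.22,3.85,0,0.4],
    [0.24,-0.22,3.85,0,0.4],
    [0.24,-0.22,3.85,0,0.4],
    [0.24,-0.22,3.85,0,0.4],
    [0.24,-0.22,3.85,0,0.4],
    [0.24,-0.22,3.85,0,0.4]
  ]
}}

```text
time: 34.2
eef_pos: [0.4825, -0.2132, 0.1594]
tcp_rot: [0.524, 0.475, -0.524, 0.475]
contact_force: [0.4, -0.3, 0.5]
opening: 0.402
```

Call:
{"name": "drive_tool", "arguments": {
  "steps": [
    [0.24,-0.22,3.85,0,0.4],
    [0.24,-0.22,3.85,0,0.4],
    [0.24,-0.22,3.85,0,0.4],
    [0.24,-0.22,3.85,0,0.4],
    [0.24,-0.22,3.85,0,0.4],
    [0.24,-0.22,3.85,0,0.4],
    [0,0,0,0,0.4],
    [0,0,0,0,0.4]
  ]
}}

```text
time: 35.0
eef_pos: [0.4466, -0.441, 0.1445]
tcp_rot: [0.525, 0.475, -0.524, 0.474]
contact_force: [0.0, 1.5, -0.5]
opening: 0.399
```

```bash
python3 - <<'E'
from h import *
w=cam('wrist');cv2.imwrite('pics/w16.png',w['frame'][:,:,::-1])
for k in blobs(w):
    a=cv2.approxPolyDP(k,5,True)[:,0];print(a.tolist(),[plane(w,*q,.08).round(3)[:2].tolist() for q in a])
plan(.445,-.446,.037,-6)
E
```

```text
[[205, 40], [208, 142], [301, 144], [307, 41]] [[0.426, -0.333], [0.419, -0.397], [0.483, -0.405], [0.491, -0.34]]
[[407, 21], [436, 72], [484, 87], [511, 72], [511, 0], [433, 0]] [[0.553, -0.335], [0.573, -0.367], [0.606, -0.379], [0.622, -0.372], [0.616, -0.329], [0.569, -0.324]]
t 35.0 tcp [ 0.4468 -0.4403  0.1446] jaw -5.7 q6 -0.84 open 0.400 F [ 0.4  0.1 -0. ]
  turn 0.3  shift cm [10.76 -0.11  0.6 ]  toolz world [-0.1  -0.99 -0.  ]
```

Call:
{"name": "drive_tool", "arguments": {
  "steps": [
    [3.5,0,0,0.6,0.4],
    [3.6,0,0,0,0.4],
    [3.6,0,0,0,0.4],
    [0,0,-0.6,0,0.4],
    [0,0,-0.7,0,0.4],
    [0,0,-0.7,0,0.4],
    [0,0,-0.5,0,0.4],
    [0,0,-0.5,0,0.4],
    [0,0,-0.5,0,0.4],
    [0,0,-0.5,0,0.4]
  ]
}}

```text
time: 36.05
eef_pos: [0.4509, -0.4023, 0.0389]
tcp_rot: [-0.527, -0.471, 0.527, -0.472]
contact_force: [0.6, -0.9, 0.7]
opening: 0.399
```

Call:
{"name": "drive_tool", "arguments": {
  "steps": [
    [0,0,-0.5,0,0.4],
    [0,0,-0.5,0,0.4],
    [0,0,-0.5,0,0.4],
    [0,0,-0.5,0,0.4],
    [0,0,-0.5,0,0.4],
    [0,0,-0.5,0,0.4],
    [0,0,-0.5,0,0.4],
    [0,0,-0.5,0,0.4],
    [0,0,-0.5,0,0.4]
  ]
}}

```text
time: 36.95
eef_pos: [0.4555, -0.3568, 0.0379]
tcp_rot: [0.527, 0.472, -0.527, 0.471]
contact_force: [0.1, 0.6, -0.8]
opening: 0.402
```

```bash
python3 - <<'E'
from h import *
m,a=lying(cam('wrist')); n=np.array([-np.sin(np.radians(a)),np.cos(np.radians(a))]); g=m[:2]+.002*n
plan(*g,.005,a)
E
```

```text
[[172, 60], [205, 225], [305, 224], [340, 60]] foot mid [ 0.4574 -0.3437  0.053 ] len 0.050 ang -5.7
t 37.0 tcp [ 0.4555 -0.3561  0.0378] jaw -6.3 q6 -0.73 open 0.401 F [ 0.1  0.4 -0.4]
  turn -0.6  shift cm [ 3.28  0.07 -1.45]  toolz world [-0.1 -1.  -0. ]
```

Call:
{"name": "drive_tool", "arguments": {
  "steps": [
    [-3,0,0,-0.6,1],
    [-3,0.1,0,0,1],
    [0,0,-0.7,0,1],
    [0,0,-0.7,0,1],
    [0,0,0,0,1],
    [2,0,0,0,1],
    [2.5,0,0,0,1],
    [2.5,0,0,0,1],
    [1.8,0,0,0,1],
    [0.4,0,0,0,1]
  ]
}}

```text
time: 38.0
eef_pos: [0.4554, -0.3409, 0.0017]
tcp_rot: [-0.524, -0.477, 0.525, -0.471]
contact_force: [1.0, 0.1, -0.8]
opening: 1.001
```

Call:
{"name": "drive_tool", "arguments": {
  "steps": [
    [0,0,0,0,0.7],
    [0,0,0,0,0.68],
    [0,0,0,0,0.66],
    [0,0,0,0,0.64],
    [0,0,0,0,0.62],
    [0,0,0,0,0.6],
    [0,0,0,0,0.55],
    [0,0,0,0,0.5],
    [0,0,0,0,0.5]
  ],
  "force": 20
}}

```text
time: 38.9
eef_pos: [0.4584, -0.3442, 0.0075]
tcp_rot: [-0.524, -0.474, 0.525, -0.475]
contact_force: [-1.4, 0.1, 6.9]
opening: 0.615
```

Call:
{"name": "drive_tool", "arguments": {
  "steps": [
    [-1,0,0,0,0.5],
    [-1.5,0,0,0,0.5],
    [-2,0,0,0,0.55],
    [-1.1,0,0,0,0.6],
    [0,0,0,0,0.615],
    [0,0,0,0,0.62],
    [0,0,0,0,0.625],
    [0,0,0,0,0.625]
  ]
}}

```text
time: 39.7
eef_pos: [0.4573, -0.3428, 0.0608]
tcp_rot: [0.525, 0.475, -0.524, 0.473]
contact_force: [-0.9, -0.3, -1.2]
opening: 0.625
```

```bash
python3 -c "
from h import *
big(cam('wrist'))"
```

```text
(180, 89, 151, 186) [[180, 90], [191, 274], [315, 272], [330, 89]] open 0.629 M [-0.064 -0.001 -0.054] F [ 0.5 -0.8 -1.6] z 0.0609
```

Call:
{"name": "drive_tool", "arguments": {
  "steps": [
    [0,0,0,0,0.628],
    [0,0,0,0,0.63],
    [0,0,0,0,0.63],
    [0,0,0,0,0.632],
    [0,0,0,0,0.632],
    [0,0,0,0,0.632]
  ]
}}

```text
time: 40.35
eef_pos: [0.458, -0.3436, 0.0621]
tcp_rot: [0.524, 0.474, -0.524, 0.474]
contact_force: [0.8, 0.2, 0.3]
opening: 0.633
```

```bash
python3 -c "
from h import *
big(cam('wrist'))"
```

```text
(199, 137, 108, 138) [[206, 137], [199, 179], [204, 273], [301, 274], [301, 137]] open 0.630 M [0.022 0.062 0.   ] F [ 0.6 -0.1  0.1] z 0.0621
```

```bash
python3 - <<'E'
from h import *
w=cam('wrist'); big(w)
g=w['frame'][:,250].astype(int).sum(1); print([(v,g[v]) for v in range(170,205,3)])
P=[plane(w,*q,.08) for q in((204.5,273.5),(301.5,273.5))];d=P[1]-P[0];a=np.arctan2(d[1],d[0]);print(np.degrees(a),np.linalg.norm(d))
c=(P[0]+P[1])/2+.026*np.array([-np.sin(a),np.cos(a),0]); plan(c[0],c[1],.029,np.degrees(a))
E
```

```text
(199, 137, 108, 138) [[206, 137], [199, 179], [204, 273], [301, 274], [301, 137]] open 0.633 M [-0.039  0.022 -0.041] F [-0.7  0.  -0.5] z 0.0621
[(170, np.int64(175)), (173, np.int64(172)), (176, np.int64(167)), (179, np.int64(208)), (182, np.int64(247)), (185, np.int64(247)), (188, np.int64(244)), (191, np.int64(244)), (194, np.int64(247)), (197, np.int64(249)), (200, np.int64(251)), (203, np.int64(257))]
-5.752443336408116 0.050250876828649635
t 40.5 tcp [ 0.4579 -0.3435  0.0621] jaw -5.8 q6 -0.72 open 0.633 F [-0.7  0.  -0.5]
  turn -0.0  shift cm [ 3.31 -0.05 -1.29]  toolz world [-0.1  -0.99  0.  ]
```

Call:
{"name": "drive_tool", "arguments": {
  "steps": [
    [0,-0.05,-0.6,0,1],
    [0,0,-0.6,0,1],
    [0,0,0,0,1],
    [1.2,0,0,0,1],
    [1.5,0,0,0,1],
    [0.6,0,0,0,1],
    [0,0,0,0,0.75],
    [0,0,0,0,0.6],
    [0,0,0,0,0.5],
    [0,0,0,0,0.5]
  ],
  "force": 25
}}

```text
time: 41.45
eef_pos: [0.4588, -0.3318, 0.0293]
tcp_rot: [0.525, 0.474, -0.524, 0.474]
contact_force: [0.3, 0.2, -0.5]
opening: 0.633
```

Call:
{"name": "drive_tool", "arguments": {
  "steps": [
    [0,0,0,0,0.5],
    [0,0,0,0,0.5],
    [-1,0,0,0,0.5],
    [-3,0,0,0,0.5],
    [-4,0,0,-6.2,0.5],
    [-4,0,0,-6.2,0.5],
    [-3.6,0,0,-6.4,0.5],
    [0,0,0,0,0.5],
    [0,0,0,0,0.5]
  ]
}}

```text
time: 42.35
eef_pos: [0.459, -0.3319, 0.1867]
tcp_rot: [0.44, 0.552, -0.44, 0.554]
contact_force: [0.2, -0.1, -1.9]
opening: 0.628
```

```bash
python3 - <<'E'
from h import *
plan(.515,.088,.185,13); big(cam('wrist'))
E
```

```text
t 42.4 tcp [ 0.459  -0.3319  0.1867] jaw 13.0 q6 -1.03 open 0.628 F [ 0.2 -0.1 -1.9]
  turn -0.0  shift cm [  0.09  14.9  -39.65]  toolz world [ 0.22 -0.97  0.  ]
(189, 165, 131, 175) [[308, 165], [200, 166], [189, 232], [198, 339], [311, 338], [319, 254]] open 0.635 M [-0.024  0.073  0.022] F [ 1.1  0.3 -2.3] z 0.1846
```

Call:
{"name": "drive_tool", "arguments": {
  "steps": [
    [0,1.06,-2.83,0,0.5],
    [0,1.06,-2.83,0,0.5],
    [0,1.06,-2.83,0,0.5],
    [0,1.06,-2.83,0,0.5],
    [0,1.06,-2.83,0,0.5],
    [0,1.06,-2.83,0,0.5],
    [0,1.06,-2.83,0,0.5]
  ]
}}

```text
time: 43.1
eef_pos: [0.4847, -0.1199, 0.1824]
tcp_rot: [0.44, 0.555, -0.441, 0.552]
contact_force: [-0.4, -0.2, -1.7]
opening: 0.631
```

Call:
{"name": "drive_tool", "arguments": {
  "steps": [
    [0,1.06,-2.83,0,0.5],
    [0,1.06,-2.83,0,0.5],
    [0,1.06,-2.83,0,0.5],
    [0,1.06,-2.83,0,0.5],
    [0,1.06,-2.83,0,0.5],
    [0,1.06,-2.83,0,0.5],
    [0,1.06,-2.83,0,0.5],
    [0,0,0,0,0.5],
    [0,0,0,0,0.5]
  ]
}}

```text
time: 44.0
eef_pos: [0.5124, 0.0883, 0.1829]
tcp_rot: [0.439, 0.555, -0.441, 0.553]
contact_force: [0.0, -0.4, -1.4]
opening: 0.63
```

```bash
cat >> h.py <<'E'
def vedge(w,u,v0,v1):
    g=cv2.GaussianBlur(w['frame'],(3,3),0)[:,int(u)-4:int(u)+5].astype(float).sum((1,2)); d=np.abs(np.diff(g))
    return v0+int(np.argmax(d[v0:v1])), [int(x) for x in g[v0:v1:2]]
E
python3 - <<'E'
from h import *
w=cam('wrist'); big(w); plan(.4905,.2,.185,13)
for k in blobs(w): print(cv2.approxPolyDP(k,3,True)[:,0].tolist())
for u in(240,280): print(vedge(w,u,15,110))
cv2.imwrite('pics/w17.png',w['frame'][:,:,::-1])
E
```

```text
(189, 165, 131, 175) [[308, 165], [200, 166], [189, 232], [197, 338], [311, 338], [319, 254]] open 0.635 M [-0.048  0.048 -0.019] F [ 0.3  0.6 -1.3] z 0.1832
t 44.0 tcp [0.5127 0.0876 0.1832] jaw 13.0 q6 -0.25 open 0.635 F [ 0.3  0.6 -1.3]
  turn 0.0  shift cm [ -0.17   0.36 -11.45]  toolz world [ 0.22 -0.97 -0.  ]
[[308, 165], [200, 166], [189, 232], [190, 291], [197, 338], [311, 338], [319, 254]]
[[220, 0], [224, 79], [295, 78], [300, 0]]
(70, [2728, 2738, 2735, 2734, 2735, 2726, 2725, 2735, 2745, 2742, 2746, 2758, 2754, 2743, 2753, 2760, 2766, 2768, 2772, 2777, 2765, 2778, 2777, 2777, 2772, 2784, 2783, 2616, 1850, 1368, 1329, 1315, 1322, 1747, 2338, 2418, 2325, 2187, 2203, 2278, 2319, 2392, 2449, 2447, 2408, 2443, 2547, 2610])
(70, [2805, 2806, 2804, 2799, 2796, 2787, 2780, 2783, 2785, 2786, 2779, 2772, 2780, 2761, 2764, 2766, 2770, 2775, 2765, 2754, 2751, 2754, 2758, 2756, 2761, 2752, 2744, 2441, 1599, 1300, 1286, 1267, 1324, 1905, 2446, 2393, 2233, 2118, 2223, 2354, 2387, 2425, 2410, 2360, 2431, 2477, 2422, 2429])
```

```bash
python3 - <<'E'
from h import *
w=cam('wrist')
for z in(.11,.114,.118):
  P=[plane(w,*q,z) for q in((222.5,70.5),(297,69.8))];d=P[1]-P[0];a=np.arctan2(d[1],d[0])
  m=(P[0]+P[1])/2+.026*np.array([-np.sin(a),np.cos(a),0]);print(z,np.degrees(a),np.linalg.norm(d),m)
zf=.1832-.0292+.08
P=[plane(w,*q,zf) for q in((197.5,338.5),(311.5,338))];d=P[1]-P[0];a=np.arctan2(d[1],d[0])
h=(P[0]+P[1])/2+.026*np.array([-np.sin(a),np.cos(a),0]);p=readout.get_state()['eef_pos']
print('held',np.degrees(a),np.linalg.norm(d),h-p)
E
```

```text
0.11 13.57659787419048 0.05030998232146122 [0.4903976  0.19913117 0.11      ]
0.114 13.576597874190451 0.04949063854067965 [0.49036468 0.19905051 0.114     ]
0.118 13.576597874190455 0.04867129475989796 [0.49033175 0.19896985 0.118     ]
held 13.546921147174304 0.05000207947920639 [-0.00020723  0.00118341  0.05036207]
```

Call:
{"name": "drive_tool", "arguments": {
  "steps": [
    [0,0.35,-3,0,0.5],
    [0,0,-3,0,0.5],
    [0,0,-3,0,0.5],
    [0,0,-2.3,0,0.5],
    [0,0,0,0,0.5],
    [0,0,0,0,0.5],
    [1.5,0,0,0,0.5],
    [1.5,0,0,0,0.5],
    [0,0,0,0,0.5],
    [0,0,0,0,0.5]
  ]
}}

```text
time: 45.1
eef_pos: [0.491, 0.1981, 0.1536]
tcp_rot: [0.439, 0.554, -0.441, 0.553]
contact_force: [-0.1, 0.0, -1.2]
opening: 0.63
```

```bash
python3 - <<'E'
from h import *
plan(.4905,.198,.096,13)
E
```

```text
t 45.1 tcp [0.491  0.1981 0.1536] jaw 13.0 q6 -0.03 open 0.630 F [-0.1  0.  -1.2]
  turn -0.0  shift cm [ 5.76 -0.04 -0.  ]  toolz world [ 0.22 -0.97 -0.  ]
```

Call:
{"name": "drive_tool", "arguments": {
  "steps": [
    [0.7,0,0,0,0.5],
    [0.7,0,0,0,0.5],
    [0.7,0,0,0,0.5],
    [0.7,0,0,0,0.5],
    [0.6,0,0,0,0.5],
    [0.6,0,0,0,0.5],
    [0.5,0,0,0,0.5],
    [0.4,0,0,0,0.5],
    [0.3,0,0,0,0.5],
    [0,0,0,0,0.5]
  ]
}}

```text
time: 46.1
eef_pos: [0.4915, 0.1989, 0.1027]
tcp_rot: [0.44, 0.554, -0.44, 0.553]
contact_force: [-1.1, 0.2, -1.6]
opening: 0.633
```

Call:
{"name": "drive_tool", "arguments": {
  "steps": [
    [0.3,0,0,0,0.5],
    [0,0,0,0,0.5]
  ]
}}

```text
time: 46.3
eef_pos: [0.4916, 0.1989, 0.0999]
tcp_rot: [0.44, 0.554, -0.44, 0.553]
contact_force: [-0.7, 0.3, -0.4]
opening: 0.638
```

Call:
{"name": "drive_tool", "arguments": {
  "steps": [
    [0.2,0,0,0,0.5],
    [0,0,0,0,0.5]
  ]
}}

```text
time: 46.5
eef_pos: [0.4915, 0.1989, 0.0979]
tcp_rot: [0.44, 0.554, -0.44, 0.553]
contact_force: [-1.2, 1.7, -0.4]
opening: 0.632
```

Call:
{"name": "drive_tool", "arguments": {
  "steps": [
    [0,0,0,0,0.64],
    [0,0,0,0,0.67],
    [0,0,0,0,0.8],
    [0,0,0,0,1],
    [0,0,0,0,1],
    [-3,0,0,0,1],
    [-4,0,0,0,1],
    [-3,0,0,0,1]
  ]
}}

```text
time: 47.3
eef_pos: [0.4922, 0.1988, 0.2002]
tcp_rot: [0.44, 0.553, -0.44, 0.554]
contact_force: [1.1, -0.2, -1.3]
opening: 0.998
```

Call:
{"name": "drive_tool", "arguments": {
  "steps": [
    [0,0,3,0,0.4],
    [0,0,4,0,0.4],
    [0,0,4,0,0.4],
    [0,0,4,0,0.4],
    [0,0,0,0,0.4]
  ]
}}

```text
time: 47.8
eef_pos: [0.5266, 0.0488, 0.1983]
tcp_rot: [0.441, 0.552, -0.442, 0.553]
contact_force: [0.1, 0.2, 0.6]
opening: 0.398
```

```bash
python3 - <<'E'
from h import *
w=cam('wrist');s=cam('side');t=cam('top');plan(.6,-.4,.15,13)
for n,c in(('w',w),('s',s),('t',t)):
  for k in blobs(c,amin=150):
    a=cv2.approxPolyDP(k,3,True)[:,0]
    if len(a)<15: print(n,a.tolist(),cv2.minAreaRect(k))
c=t['frame'][130:190,355:415]
cv2.imwrite('pics/t18.png',np.hstack([cv2.resize(s['frame'][90:210,170:290,::-1],(400,400)),cv2.convertScaleAbs(cv2.resize(c[:,:,::-1],(400,400),interpolation=cv2.INTER_CUBIC),alpha=1.8)]))
E
```

```text
t 48.0 tcp [0.5254 0.0529 0.198 ] jaw 13.0 q6 -0.32 open 0.400 F [ 0.2 -0.   0.7]
  turn 0.0  shift cm [ 4.78 -2.92 45.81]  toolz world [ 0.22 -0.97 -0.  ]
w [[210, 0], [212, 24], [220, 33], [284, 32], [292, 23], [293, 0]] ((251.5, 16.499996185302734), (82.99998474121094, 32.99999237060547), -0.0)
s [[320, 271], [297, 284], [299, 305], [312, 319], [330, 308], [339, 290]] ((315.7500305175781, 293.7500305175781), (40.305084228515625, 41.01219177246094), 45.0)
s [[248, 128], [233, 131], [232, 168], [236, 176], [254, 172]] ((242.50001525878906, 152.0), (47.50611877441406, 22.842866897583008), 86.633544921875)
s [[352, 72], [349, 93], [357, 102], [361, 83]] ((355.32720947265625, 87.14596557617188), (11.817401885986328, 29.369720458984375), 10.007980346679688)
t [[187, 190], [168, 193], [171, 212], [190, 208]] ((179.32398986816406, 201.03199768066406), (20.750715255737305, 21.01904296875), 79.69515228271484)
t [[389, 144], [367, 158], [376, 174], [382, 175], [401, 164]] ((383.29412841796875, 160.32354736328125), (24.867294311523438, 28.640262603759766), 59.03623962402344)
```

View pics/t18.png

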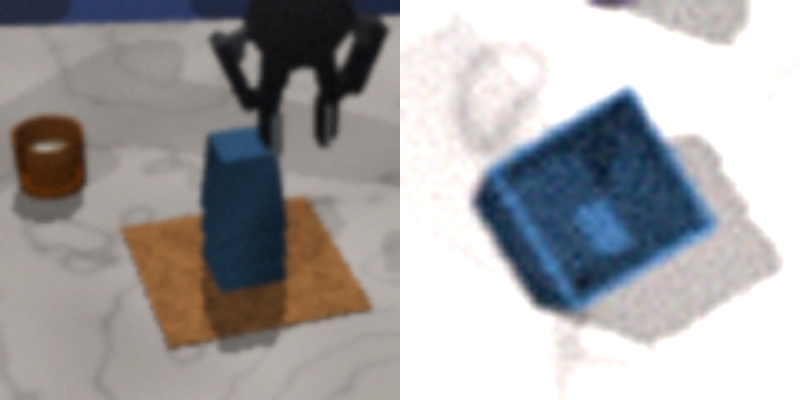

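```bash
python3 - <<'E'
from h import *
t=cam('top')
Q=[(x/6.667+355,y/6.667+130) for x,y in((92,172),(232,92),(315,218),(175,305))]
c=quad(t,Q,.08)
P=[plane(t,x/3.5+260,y/3.5+80,.08) for x,y in((430,58),(505,95),(465,178),(383,150))]; print('purple',np.round(P,3))
d=np.array([-np.sin(np.radians(30)),np.cos(np.radians(30))]); s=c[:2]-.076*d; j=np.array([d[1],-d[0]]);print('start',s)
for p in P: r=p[:2]-s; print('purple corner along jaw %.3f, along push %.3f'%(r@j,r@d))
plan(s[0],s[1],.15,30)
w=cam('wrist'); print(w['eye'])
E
```

```text
ctr [ 0.6185 -0.3369  0.08  ] sides [np.float64(0.062), np.float64(0.065), np.float64(0.06), np.float64(0.067)] ang -58.9
purple [[ 0.789 -0.329  0.08 ]
 [ 0.762 -0.387  0.08 ]
 [ 0.696 -0.356  0.08 ]
 [ 0.716 -0.293  0.08 ]]
start [ 0.65647633 -0.40275495]
purple corner along jaw 0.152, along push -0.003
purple corner along jaw 0.099, along push -0.039
purple corner along jaw 0.058, along push 0.020
purple corner along jaw 0.107, along push 0.065
t 48.0 tcp [0.5253 0.0534 0.1979] jaw 13.1 q6 -0.32 open 0.400 F [1.2 0.2 0.9]
  turn -16.9  shift cm [  4.77 -11.45  46.06]  toolz world [ 0.5  -0.87 -0.  ]
[0.5065071  0.13447893 0.37031225]
```

Call:
{"name": "drive_tool", "arguments": {
  "steps": [
    [0,0,0,-6,0.3],
    [0,0,0,-6,0.3],
    [0,0,0,-5.9,0.3],
    [0.4,-1.01,3.82,0,0.3],
    [0.4,-1.01,3.82,0,0.3],
    [0.4,-1.01,3.82,0,0.3],
    [0.4,-1.01,3.82,0,0.3],
    [0.4,-1.01,3.82,0,0.3],
    [0.4,-1.01,3.82,0,0.3],
    [0.4,-1.01,3.82,0,0.3]
  ]
}}

```text
time: 49.05
eef_pos: [0.6031, -0.2129, 0.1698]
tcp_rot: [0.348, 0.616, -0.348, 0.616]
contact_force: [0.4, -0.0, 0.3]
opening: 0.3
```

Call:
{"name": "drive_tool", "arguments": {
  "steps": [
    [0.4,-1.01,3.82,0,0.3],
    [0.4,-1.01,3.82,0,0.3],
    [0.4,-1.01,3.82,0,0.3],
    [0.4,-1.01,3.82,0,0.3],
    [0.4,-1.01,3.82,0,0.3],
    [0,0,0,0,0.3],
    [0,0,0,0,0.3]
  ]
}}

```text
time: 49.75
eef_pos: [0.6576, -0.4018, 0.1488]
tcp_rot: [0.349, 0.616, -0.348, 0.615]
contact_force: [0.3, 0.2, 0.4]
opening: 0.299
```

```bash
python3 - <<'E'
from h import *
w=cam('wrist');cv2.imwrite('pics/w19.png',w['frame'][:,:,::-1])
for k in blobs(w):
    a=cv2.approxPolyDP(k,5,True)[:,0];print(a.tolist(),[plane(w,*q,.08).round(3)[:2].tolist() for q in a])
plan(.6576,-.402,.037,31)
E
```

```text
[[306, 32], [204, 34], [210, 136], [303, 134]] [[0.629, -0.29], [0.574, -0.324], [0.608, -0.38], [0.664, -0.345]]
t 49.8 tcp [ 0.6577 -0.4011  0.1495] jaw 31.0 q6 -1.22 open 0.304 F [ 0.3 -0.1 -0.5]
  turn 0.0  shift cm [11.25 -0.06  0.09]  toolz world [ 0.52 -0.86 -0.  ]
```

Call:
{"name": "drive_tool", "arguments": {
  "steps": [
    [3.7,0,0,-0.7,0.3],
    [3.7,0,0,0,0.3],
    [3.8,0,0,0,0.3],
    [0,0,-0.8,0,0.3],
    [0,0,-0.8,0,0.3],
    [0,0,-0.8,0,0.3],
    [0,0,-0.6,0,0.3],
    [0,0,-0.5,0,0.3],
    [0,0,-0.5,0,0.3],
    [0,0,-0.5,0,0.3]
  ]
}}

```text
time: 50.8
eef_pos: [0.634, -0.3648, 0.0392]
tcp_rot: [0.345, 0.617, -0.345, 0.618]
contact_force: [-0.4, -0.8, 1.0]
opening: 0.301
```

Call:
{"name": "drive_tool", "arguments": {
  "steps": [
    [0,0,-0.5,0,0.3],
    [0,0,-0.5,0,0.3],
    [0,0,-0.5,0,0.3],
    [0,0,-0.5,0,0.3],
    [0,0,-0.5,0,0.3],
    [0,0,-0.5,0,0.3],
    [0,0,-0.5,0,0.3],
    [0,0,-0.5,0,0.3],
    [0,0,-0.5,0,0.3],
    [0,0,0,0,0.3]
  ]
}}

```text
time: 51.8
eef_pos: [0.6097, -0.3254, 0.0378]
tcp_rot: [0.345, 0.618, -0.345, 0.617]
contact_force: [0.9, 0.1, -0.7]
opening: 0.304
```

```bash
python3 - <<'E'
from h import *
m,a=lying(cam('wrist')); n=np.array([-np.sin(np.radians(a)),np.cos(np.radians(a))]); g=m[:2]+.002*n
plan(*g,.005,a)
E
```

```text
[[346, 58], [316, 52], [177, 58], [210, 225], [309, 223]] foot mid [ 0.605  -0.3124  0.053 ] len 0.050 ang 33.0
t 51.9 tcp [ 0.6099 -0.3258  0.038 ] jaw 31.7 q6 -1.19 open 0.302 F [-0.2  0.2 -0.5]
  turn -1.3  shift cm [ 3.3   0.33 -1.6 ]  toolz world [ 0.54 -0.84 -0.  ]
```

Call:
{"name": "drive_tool", "arguments": {
  "steps": [
    [-3,0,0,-1.2,1],
    [-3,0.3,0,0,1],
    [0,0,-0.8,0,1],
    [0,0,-0.75,0,1],
    [0,0,0,0,1],
    [2,0,0,0,1],
    [2.5,0,0,0,1],
    [2.5,0,0,0,1],
    [1.8,0,0,0,1],
    [0.4,0,0,0,1]
  ]
}}

```text
time: 52.85
eef_pos: [0.6015, -0.3097, 0.0014]
tcp_rot: [0.339, 0.624, -0.338, 0.618]
contact_force: [0.2, 0.4, -0.0]
opening: 1.0
```

Call:
{"name": "drive_tool", "arguments": {
  "steps": [
    [0,0,0,0,0.7],
    [0,0,0,0,0.68],
    [0,0,0,0,0.66],
    [0,0,0,0,0.64],
    [0,0,0,0,0.62],
    [0,0,0,0,0.6],
    [0,0,0,0,0.55],
    [0,0,0,0,0.5],
    [0,0,0,0,0.5]
  ],
  "force": 20
}}

```text
time: 53.75
eef_pos: [0.605, -0.3122, 0.0078]
tcp_rot: [0.338, 0.62, -0.338, 0.622]
contact_force: [-2.0, 1.0, 6.4]
opening: 0.618
```

Call:
{"name": "drive_tool", "arguments": {
  "steps": [
    [-1,0,0,0,0.5],
    [-1.5,0,0,0,0.5],
    [-2,0,0,0,0.55],
    [-1.1,0,0,0,0.6],
    [0,0,0,0,0.615],
    [0,0,0,0,0.62],
    [0,0,0,0,0.625],
    [0,0,0,0,0.625]
  ]
}}

```text
time: 54.55
eef_pos: [0.6034, -0.311, 0.0606]
tcp_rot: [0.338, 0.622, -0.338, 0.62]
contact_force: [1.3, -0.2, -1.0]
opening: 0.626
```

```bash
python3 -c "
from h import *
big(cam('wrist'))"
```

```text
(157, 82, 203, 201) [[157, 94], [192, 281], [313, 282], [359, 98], [323, 84], [189, 82]] open 0.625 M [-0.022 -0.022  0.011] F [-0.1 -0.3 -1.9] z 0.0608
```

Call:
{"name": "drive_tool", "arguments": {
  "steps": [
    [0,0,0,0,0.628],
    [0,0,0,0,0.63],
    [0,0,0,0,0.63],
    [0,0,0,0,0.632],
    [0,0,0,0,0.632],
    [0,0,0,0,0.632]
  ]
}}

```text
time: 55.2
eef_pos: [0.6044, -0.3118, 0.0625]
tcp_rot: [0.338, 0.621, -0.338, 0.621]
contact_force: [-0.3, -0.4, -0.2]
opening: 0.634
```

```bash
python3 -c "
from h import *
big(cam('wrist'))"
```

```text
(201, 145, 106, 139) [[300, 145], [207, 146], [201, 185], [206, 283], [301, 282], [306, 187]] open 0.633 M [0.019 0.027 0.001] F [-0.  -0.1  0.1] z 0.0625
```

```bash
python3 - <<'E'
from h import *
w=cam('wrist'); big(w); print(vedge(w,253,165,215)[0])
P=[plane(w,*q,.08) for q in((206,283),(301.5,282.5))];d=P[1]-P[0];a=np.arctan2(d[1],d[0]);print(np.degrees(a),np.linalg.norm(d))
c=(P[0]+P[1])/2+.026*np.array([-np.sin(a),np.cos(a),0]); plan(c[0],c[1],.029,np.degrees(a))
E
```

```text
(201, 145, 106, 140) [[301, 145], [207, 146], [201, 188], [207, 284], [301, 282]] open 0.633 M [ 0.003  0.002 -0.028] F [-0.8  0.2  0.7] z 0.0624
190
33.21128244241205 0.05009671703982253
t 55.3 tcp [ 0.6044 -0.3117  0.0624] jaw 32.8 q6 -1.20 open 0.633 F [-0.8  0.2  0.7]
  turn -0.4  shift cm [ 3.34 -0.   -0.7 ]  toolz world [ 0.55 -0.84  0.  ]
```

Call:
{"name": "drive_tool", "arguments": {
  "steps": [
    [0,0,-0.65,0,1],
    [0,0,0,0,1],
    [0,0,0,0,1],
    [1.2,0,0,0,1],
    [1.5,0,0,0,1],
    [0.6,0,0,0,1],
    [0,0,0,0,0.75],
    [0,0,0,0,0.6],
    [0,0,0,0,0.5],
    [0,0,0,0,0.5]
  ],
  "force": 25
}}

```text
time: 56.3
eef_pos: [0.6008, -0.3062, 0.0293]
tcp_rot: [0.338, 0.621, -0.338, 0.621]
contact_force: [-0.2, -0.8, -1.4]
opening: 0.63
```

Call:
{"name": "drive_tool", "arguments": {
  "steps": [
    [0,0,0,0,0.5],
    [0,0,0,0,0.5],
    [-1,0,0,0,0.5],
    [-3,0,0,0,0.5],
    [-4,0,0,6.6,0.5],
    [-4,0,0,6.6,0.5],
    [-4,0,0,6.6,0.5],
    [-2.6,0,0,0,0.5],
    [0,0,0,0,0.5]
  ]
}}

```text
time: 57.2
eef_pos: [0.6032, -0.3078, 0.2225]
tcp_rot: [0.44, 0.549, -0.44, 0.558]
contact_force: [0.8, 0.5, -0.6]
opening: 0.632
```

```bash
python3 - <<'E'
from h import *
plan(.515,.088,.215,13); big(cam('wrist'))
E
```

```text
t 57.2 tcp [ 0.6032 -0.3078  0.2225] jaw 13.1 q6 -0.85 open 0.632 F [ 0.8  0.5 -0.6]
  turn 0.1  shift cm [  0.38   0.31 -40.55]  toolz world [ 0.22 -0.97  0.01]
(189, 167, 131, 174) [[200, 167], [189, 253], [197, 340], [311, 339], [319, 234], [308, 167]] open 0.632 M [0.031 0.036 0.002] F [-0.2 -0.2 -1.6] z 0.2184
```

Call:
{"name": "drive_tool", "arguments": {
  "steps": [
    [0,0,-3,0,0.5],
    [0,0,-3,0,0.5],
    [0,0,-3,0,0.5],
    [0,0,-3,0,0.5],
    [0,0,-3,0,0.5],
    [0,0,-3,0,0.5],
    [0,0,-3,0,0.5]
  ]
}}

```text
time: 57.95
eef_pos: [0.5512, -0.0998, 0.2116]
tcp_rot: [0.439, 0.555, -0.441, 0.552]
contact_force: [-0.0, 0.2, -1.8]
opening: 0.627
```

Call:
{"name": "drive_tool", "arguments": {
  "steps": [
    [0,0.1,-3,0,0.5],
    [0,0.1,-3,0,0.5],
    [0,0.1,-3,0,0.5],
    [0,0,-3,0,0.5],
    [0,0,-3,0,0.5],
    [0,0,-3,0,0.5],
    [0,0,-1.5,0,0.5],
    [0,0,0,0,0.5],
    [0,0,0,0,0.5]
  ]
}}

```text
time: 58.85
eef_pos: [0.5119, 0.0886, 0.2139]
tcp_rot: [0.439, 0.554, -0.44, 0.553]
contact_force: [0.3, -0.8, -1.6]
opening: 0.632
```

```bash
python3 - <<'E'
from h import *
w=cam('wrist'); big(w); plan(.4905,.1985,.2,13)
for k in blobs(w): print(cv2.approxPolyDP(k,3,True)[:,0].tolist())
v1=vedge(w,235,15,110)[0];v2=vedge(w,285,15,110)[0];print(v1,v2)
row=min(v1,v2)-3
h=cv2.inRange(cv2.cvtColor(w['frame'],cv2.COLOR_RGB2HSV),(98,90,25),(116,255,255))[row]; u=np.flatnonzero(h); L,Rr=u[0],u[-1];print(row,L,Rr)
P=[plane(w,*q,.144) for q in((L,v1+.5),(Rr+1,v2+.5))];d=P[1]-P[0];a=np.radians(13)
m=(P[0]+P[1])/2+.026*np.array([-np.sin(a),np.cos(a),0]);print(np.linalg.norm(d),m)
zf=readout.get_state()['eef_pos'][2]-.0292+.08
P=[plane(w,*q,zf) for q in((197.5,339.5),(311.5,339))];hh=(P[0]+P[1])/2+.026*np.array([-np.sin(a),np.cos(a),0]);print('held',hh-readout.get_state()['eef_pos'])
plan(m[0],m[1],.2,13)
E
```

```text
(189, 167, 131, 174) [[200, 167], [189, 234], [197, 340], [310, 340], [319, 253], [308, 167]] open 0.632 M [ 0.022  0.013 -0.007] F [-0.3 -0.2 -1.5] z 0.2143
t 58.9 tcp [0.5122 0.0882 0.2143] jaw 13.0 q6 -0.25 open 0.632 F [-0.3 -0.2 -1.5]
  turn 0.0  shift cm [  1.42   0.37 -11.23]  toolz world [ 0.22 -0.97  0.  ]
[[200, 167], [189, 234], [190, 290], [197, 340], [310, 340], [319, 253], [308, 167]]
[[221, 0], [224, 80], [295, 79], [299, 69], [301, 0]]
71 81
68 223 299
0.052011795071248756 [0.4921172  0.19642883 0.144     ]
held [-1.78052567e-05  1.04723054e-03  5.08000000e-02]
t 58.9 tcp [0.5122 0.0882 0.2143] jaw 13.0 q6 -0.25 open 0.632 F [-0.3 -0.2 -1.5]
  turn 0.0  shift cm [  1.42   0.48 -10.99]  toolz world [ 0.22 -0.97  0.  ]
```

Call:
{"name": "drive_tool", "arguments": {
  "steps": [
    [0,0.42,-3,0,0.5],
    [0,0,-3,0,0.5],
    [0,0,-3,0,0.5],
    [0,0,-2.2,0,0.5],
    [0,0,0,0,0.5],
    [0,0,0,0,0.5],
    [1.5,0,0,0,0.5],
    [1.5,0,0,0,0.5],
    [0,0,0,0,0.5],
    [0,0,0,0,0.5]
  ]
}}

```text
time: 59.9
eef_pos: [0.4904, 0.1985, 0.1836]
tcp_rot: [0.439, 0.554, -0.441, 0.553]
contact_force: [0.1, -0.6, -1.8]
opening: 0.63
```

```bash
python3 - <<'E'
from h import *
plan(.491,.1985,.128,13)
E
```

```text
t 59.9 tcp [0.4904 0.1985 0.1836] jaw 13.0 q6 -0.03 open 0.630 F [ 0.1 -0.6 -1.8]
  turn -0.0  shift cm [5.56 0.07 0.02]  toolz world [ 0.22 -0.97 -0.  ]
```

Call:
{"name": "drive_tool", "arguments": {
  "steps": [
    [0.7,0,0,0,0.5],
    [0.7,0,0,0,0.5],
    [0.7,0,0,0,0.5],
    [0.7,0,0,0,0.5],
    [0.6,0,0,0,0.5],
    [0.6,0,0,0,0.5],
    [0.5,0,0,0,0.5],
    [0.4,0,0,0,0.5],
    [0.3,0,0,0,0.5],
    [0,0,0,0,0.5]
  ]
}}

```text
time: 60.9
eef_pos: [0.4908, 0.1994, 0.1327]
tcp_rot: [0.44, 0.554, -0.44, 0.553]
contact_force: [-1.3, 1.3, -2.0]
opening: 0.636
```

Call:
{"name": "drive_tool", "arguments": {
  "steps": [
    [0.3,0,0,0,0.5],
    [0,0,0,0,0.5]
  ]
}}

```text
time: 61.1
eef_pos: [0.491, 0.1993, 0.1299]
tcp_rot: [0.44, 0.554, -0.44, 0.554]
contact_force: [0.1, 0.9, -1.4]
opening: 0.631
```

Call:
{"name": "drive_tool", "arguments": {
  "steps": [
    [0.2,0,0,0,0.5],
    [0,0,0,0,0.5],
    [0,0,0,0,0.64],
    [0,0,0,0,0.67],
    [0,0,0,0,0.8],
    [0,0,0,0,1],
    [0,0,0,0,1]
  ]
}}

```text
time: 61.8
eef_pos: [0.4912, 0.1991, 0.1283]
tcp_rot: [0.44, 0.553, -0.44, 0.554]
contact_force: [-0.2, 0.5, -0.2]
opening: 1.002
```

Call:
{"name": "drive_tool", "arguments": {
  "steps": [
    [-3,0,0,0,1],
    [-4,0,0,0,1],
    [-4,0,0,0,1],
    [-2,0,2,0,1],
    [0,0,4,0,1],
    [0,0,4,0,1],
    [0,0,4,0,1],
    [0,0,4,0,1],
    [0,0,4,0,1],
    [0,0,0,0,1]
  ]
}}

```text
time: 62.8
eef_pos: [0.5413, -0.0192, 0.258]
tcp_rot: [0.441, 0.552, -0.442, 0.553]
contact_force: [-0.9, 0.9, -0.4]
opening: 1.001
```

```bash
python3 - <<'E'
from h import *
t=cam('top');s=cam('side')
for n,c in(('s',s),('t',t)):
  for k in blobs(c,amin=120):
    a=cv2.approxPolyDP(k,3,True)[:,0]
    if len(a)<15: print(n,a.tolist(),cv2.minAreaRect(k)[0])
L=cv2.resize(s['frame'][80:210,165:295,::-1],(400,400)); cv2.imwrite('pics/end.png',np.hstack([L,cv2.convertScaleAbs(cv2.resize(t['frame'][:,:,::-1],(400,300)),alpha=1.6)[:,:].copy().repeat(1,0).__array__()[:300]] if 0 else [L,cv2.copyMakeBorder(cv2.convertScaleAbs(cv2.resize(t['frame'][:,:,::-1],(400,300)),alpha=1.6),0,100,0,0,0)]))
E
```

```text
s [[246, 120], [232, 125], [232, 167], [236, 176], [254, 172], [253, 133]] (242.5, 148.0)
s [[352, 72], [349, 93], [357, 103], [361, 83]] (355.3108215332031, 87.6351318359375)
t [[185, 189], [166, 193], [169, 212], [188, 208]] (177.1707305908203, 200.46340942382812)
```

```bash
python3 - <<'E'
from h import *
t=cam('top');s=cam('side');a=np.radians(13);c=np.array([.4915,.1995])
for z in(.174,.165):
  q=[c+R.from_euler('z',a).as_matrix()[:2,:2]@np.array(o)*.026 for o in((1,1),(1,-1),(-1,-1),(-1,1))]
  for n,k in(('s',s),('t',t)): print(z,n,[tuple(np.round(proj(k,[*p,z]),1)) for p in q])
kk=[k for k in blobs(t,amin=120)][0]
print('tilt check, top quad:');quad(t,[(166,193),(185,189),(188,208),(169,212)],.174)
print(tri(ray(t,185.5,188.5),ray(s,246.5,119.5)),tri(ray(t,165.5,193),ray(s,231.8,122)))
# bystanders: compare with first pictures
f0=cv2.imread('pics/top0.png');f0=cv2.resize(f0,(512,384),interpolation=cv2.INTER_AREA)[:,:,::-1]
for n,(x,y,w,h) in dict(bowl=(210,75,65,65),opener=(140,98,65,30),jar=(305,75,55,60),purple=(360,90,50,50),candle=(95,250,50,50),remote=(245,210,45,75)).items():
    A=f0[y:y+h,x:x+w].astype(np.float32).mean(2);B=t['frame'][y:y+h,x:x+w].astype(np.float32).mean(2)
    print(n,'shift px',np.round(cv2.phaseCorrelate(A,B)[0],2),'mean diff',np.abs(A-B).mean().round(1))
E
```

```text
0.174 s [(np.float64(247.5), np.float64(118.6)), (np.float64(252.7), np.float64(126.9)), (np.float64(235.8), np.float64(129.5)), (np.float64(231.1), np.float64(121.1))]
0.174 t [(np.float64(164.1), np.float64(191.5)), (np.float64(185.0), np.float64(187.2)), (np.float64(189.0), np.float64(208.0)), (np.float64(168.1), np.float64(212.3))]
0.165 s [(np.float64(247.5), np.float64(121.2)), (np.float64(252.7), np.float64(129.5)), (np.float64(235.9), np.float64(132.2)), (np.float64(231.2), np.float64(123.7))]
0.165 t [(np.float64(164.8), np.float64(191.8)), (np.float64(185.6), np.float64(187.6)), (np.float64(189.5), np.float64(208.2)), (np.float64(168.8), np.float64(212.4))]
tilt check, top quad:
ctr [0.4897 0.1984 0.174 ] sides [np.float64(0.047), np.float64(0.047), np.float64(0.047), np.float64(0.047)] ang -76.6
(array([0.51061753, 0.17446873, 0.20292698]), np.float64(0.013205064125241361)) (array([0.48511582, 0.22774761, 0.16762951]), np.float64(0.045217990547361496))
bowl shift px [-0.05  0.02] mean diff 19.7
opener shift px [0.13 0.27] mean diff 13.2
jar shift px [-0.09  0.  ] mean diff 22.1
purple shift px [-0.   -0.01] mean diff 17.7
candle shift px [ 0.02 -0.03] mean diff 15.4
remote shift px [ 17.5  -30.83] mean diff 71.3
```

```bash
python3 - <<'E'
from h import *
s=cam('side');f0=cv2.resize(cv2.imread('pics/side0.png'),(512,384),interpolation=cv2.INTER_AREA)[:,:,::-1]
def c(f):
    m=cv2.inRange(f[200:240,165:245],(150,)*3,(255,)*3); k=max(cv2.findContours(m,0,1)[0],key=cv2.contourArea); return cv2.minAreaRect(k)
print(c(f0),c(s['frame'])); plan(.5,0,.2,13)
from plant import sign_off
print(sign_off())
E
```

```text
((39.5, 19.5), (39.0, 79.0), 90.0) ((43.5, 19.5), (39.0, 71.0), 90.0)
t 63.0 tcp [ 0.5404 -0.014   0.258 ] jaw 13.1 q6 -0.44 open 0.999 F [-0.7 -0.3  0.1]
  turn 0.1  shift cm [ 5.8  -3.62 -2.27]  toolz world [ 0.22 -0.97 -0.  ]
the job is handed in; nothing more can be done
None
```

All four blue cups are nested in one stack, mouths down, near the middle of the cork mat, and I handed the job in at about 63 s. I flipped each cup by pushing it onto its side, gripping it lightly by the foot, and letting it swing mouth-down to the table. I then gripped it again, set it over the stack and let go without pressing.

**Stack:** in the last top and side pictures, the top foot's corners lie within about 2 pixels of where a straight four-cup stack should put them. That is a foot height of 0.174 m, centred at about (0.490, 0.199). The last direct check on the corner heights was wrong: I paired mismatched corners from the two views, so I ignored it. I could not look at the final stack by eye because the picture limit had been reached.

**Other things on the table:** the bowl, jar, purple cup and candle shifted less than 0.1 px, and the opener under 0.3 px. The remote is unconfirmed. The arm was over it in the top view, and my side-view check picked up the bright table instead. The gripper never went near it at low height.

**Surprises:**
- My first push passed over the first cup's rim without moving it, so I repeated it lower.
- The third standing cup was knocked about 25 mm during the run, and I measured it again before moving it.
- The first cup slipped from the grip as it swung and dropped about 3 cm, but it landed mouth down.

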